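# Charge the bench mill with grinding balls

### The arm

A 6-joint arm with a two-finger parallel gripper is mounted at the origin on the work surface. World frame = base frame: x ahead of the robot, y to its left, z up, the work surface at z = 0. Lengths are in mm, angles in degrees, forces in N, time in s.
With the tool pointing down it reaches from about 300 to 1000 mm from the base axis. Payload 5.1 kg.
Tool frame: the origin (TCP) lies between the finger pads; the fingertips stand 19 mm ahead of it and the grasp point (between the pads) is the TCP; z points along the fingers, y is the line along which they close (so a half turn about z gives the same grasp; the last joint's range is limited). The gripper opens to 95 mm and grips with 3 to 60 N. Pads are 20 mm wide; open, the fingers measure 119 mm over their backs; the gripper's body (75 mm by 180 mm) begins 59 mm behind the grasp point.
Start: joints at [68.491, 7.093, 94.555, -0, 78.352, -4.733], TCP at [187.633, 622.317, 233.656] pointing down, gripper open.
Joint ranges: [-149.61, 149.61], [-58.7, 133.49], [1.44, 155.28], [-77.14, 257.14], [18.33, 153.61], [-166.67, 166.67]. Speed limits (degrees/s): [147.25, 147.25, 180, 180, 180, 180].

### API

Orientations are given as a 3x3 rotation matrix whose columns are the frame's x, y, z axes.
In Python, from station import bot, read_camera, calibration gives the robot as it stands.
- The arm moves only by the tool carry_out, never from a script. Its argument "rows" is a list that holds one entry, the list of rows, each a list of 7 numbers: the turn, a rotation vector about the tool's x, y, z scaled (see below), then the shift along the tool's x, y, z scaled (see below), then the opening, from -1 (shut) to 1 (fully open). A call has 1 to 8 rows; each row shifts and turns the commanded pose from where the row before left it, along the tool's axes as they then stand; what a row does not reach is not made up. The controller multiplies each number of a shift by 0.02 m and each number of a turn by 0.12 rad. A row lasts 1/12 s, in which the tool goes at most 41.7 mm and 7.16 degrees, less where a joint would pass 70% of its speed; a pose out of reach is approached as far as the arm can. A call with a number of a shift or a turn outside -1 to 1 is refused whole. A call with a gripper value outside its range is refused whole. The fingers move at their own pace and stop on an object; "newtons" is the grip in N (left out, the last holds). Time passes only in rows, so rows that do not move let the fingers close. It gives the time, the measured TCP pose, the force, the opening and the grip force at its end, in the units of the state.
- bot.observe(): the state, without advancing time (a new reading comes with each control period).
- read_camera(name): name is "scene" or "top"; returns the picture (420x560x3 uint8, blue, green, red); there is no depth.
- calibration(name): a dict with "K" (3x3 intrinsics, pixels), "R" (3x3) and "t" (3): a world point X has camera coordinates R X + t. Camera axes: x right, y down, z forward; pixel columns grow to the right and rows downward; lengths in mm; the calibration is good to about 2 mm. A picture is of the moment at which its call begins. calibration takes no time and is no camera call.
- bot.finish_job(): hands the job in; it is judged then, once.
The state is a dict: "clock": time; "qpos": joint angles; "qd": joint speeds; "joint_efforts": joint torques, N m; "tool_pos": TCP position; "orientation": TCP orientation; "ft_force": force on the tool from outside, world axes, zero at the start; "torque": the same for the moment, N m; "grip_width": opening from 0.0 (shut) to 1.0 (fully open); "finger_force": force on a finger pad.
Only numpy, scipy, OpenCV 4.12 (cv2) and the standard library are available. Lean on these libraries where they do the work, as an engineer would, in place of code of your own. Each camera call takes 0.05 s, during which the arm holds its last target. There are 200 camera calls.

### The job

Take the blue pouring cup from under the magnifier lamp and pour all eight steel balls from it into the well of the small white mill, then shut the mill's black lid fully. Leave the empty cup standing upright on the lamp's foot or on the bench, and do not disturb the wash bottle, the vial or the screwdriver.

Things in the scene. Friction and masses are not known exactly. Their poses are not given: they have to be found in the camera images.
- cup: Open blue metal cup holding the balls, loose, on the lamp's foot plate. Origin: centre of its underside; z up, x to the pouring lip. Base 53 x 53 mm, 60 mm high, walls and floor 3 mm, 0.1 to 0.2 kg. Flat parallel upright sides at y = +-26.5 mm (grip here, 53 mm wide); upright back at x = -26.5 mm; the front wall leans out 30 degrees as a chute with side cheeks.
- cup_lip (a point): Middle of the cup's pouring edge: in the cup's frame 61 mm towards x and 60 mm up.
- lamp: Fixed magnifier lamp. Origin: on the bench, within 10 mm of the cup's axis; x points away from the robot, as the cup's lip does (within 0.2 rad). Black foot 12 mm thick, x -55 to 115, y +-80 mm. Ring head 164 mm across, centred at x = 79 mm, 213 to 243 mm up: it overhangs the cup, blocking a gripper from straight above; the -x side is free. Post, 20 mm thick, at x 100, y 72 mm.
- mill: Small white bench ball mill, fixed. Origin: on the bench under the centre of its square well; z up. Housing x -130 to 70 mm, y +-70 mm, 70 mm high around the well; lower control panel with black knob (59 mm high) at x -130 to -70 mm. Open well 100 x 100 mm inside, floor 20 mm above the bench, rim at 70 mm.
- well (a point): Centre of the floor of the mill's well, 50 mm below the rim.
- lid (a joint): Angle of the mill's black lid, rad: 0 = fully shut on the rim, 1.57 upright, 1.95 = open as far as it goes, leaning outward. The hinge is stiff: the lid stays where it is left. Plate 126 mm (mill x) by 130 mm (from the hinge) by 8 mm, with an orange tab 40 mm wide reaching 15 mm beyond the free edge.
- lid_hinge (a point): Middle of the lid's hinge line, which runs along the mill's x on its +y side, 70 mm from the well's centre and 70 mm above the bench. Turns with the lid.
- lid_edge (a point): Middle of the lid's free edge, on its outer face (the upper face when shut), 130 mm from the hinge and 8 mm off the lid's inner plane.
- wash_bottle: Bystander: white wash bottle, 56 mm diameter, 150 mm tall, loose. Origin: centre of its underside.
- vial: Bystander: small amber vial with white cap, 30 mm diameter, 60 mm tall, loose. Origin: centre of its underside.
- screwdriver: Bystander: red-handled screwdriver, 150 mm long, lying along its x axis, loose. Origin: underside at its middle.
- ball0_center (a point): Centre of steel grinding ball 1 of 8: 14 mm diameter, 11.5 g, loose, in the cup at the start.
- ball1_center (a point): Centre of steel grinding ball 2 of 8: 14 mm diameter, 11.5 g, loose, in the cup at the start.
- ball2_center (a point): Centre of steel grinding ball 3 of 8: 14 mm diameter, 11.5 g, loose, in the cup at the start.
- ball3_center (a point): Centre of steel grinding ball 4 of 8: 14 mm diameter, 11.5 g, loose, in the cup at the start.
- ball4_center (a point): Centre of steel grinding ball 5 of 8: 14 mm diameter, 11.5 g, loose, in the cup at the start.
- ball5_center (a point): Centre of steel grinding ball 6 of 8: 14 mm diameter, 11.5 g, loose, in the cup at the start.
- ball6_center (a point): Centre of steel grinding ball 7 of 8: 14 mm diameter, 11.5 g, loose, in the cup at the start.
- ball7_center (a point): Centre of steel grinding ball 8 of 8: 14 mm diameter, 11.5 g, loose, in the cup at the start.

How it is judged:
By the outcome, as a careful person would: the job done as asked, in the order asked, and still so for the second after the job is handed in, with the robot touching nothing.
It also fails if it takes over 72 s, if anything falls off the work surface, if the arm or the gripper's body presses on something with over 40 N, if the wrist force passes 120 N, or if a joint passes its speed limit or range.

## Working session

There is one attempt and no reset: what is moved stays moved. The work goes in short steps, Python scripts to look and compute and a tool call to move; the robot and the scene stay as the last step left them, time stands still between calls to the robot, and variables do not carry over. Pictures are saved under pics/ and viewed, at most 10 in all, crops included, and the job is handed in when it is done.

Besides the shell and the picture viewer there is one more tool, called after "Request:" by a JSON object that holds its "method" and its "body", one argument or row to a line. carry_out: Moves the arm, as the interface text tells. Shifts and turns lie within -1 to 1; 1 stands for 0.02 m of shift or 0.12 rad of turn. Its arguments: {"type":"object","properties":{"rows":{"type":"array"},"newtons":{"type":"number"}},"required":["rows"]}

```bash
ls; mkdir -p pics; python3 - <<'E'
from station import bot, read_camera, calibration
import cv2, numpy as np
for n in("scene","top"):
    im=read_camera(n); cv2.imwrite(f"pics/{n}0.png",im)
    big=cv2.resize(im,(800,600),interpolation=cv2.INTER_CUBIC); cv2.imwrite(f"pics/{n}0b.png",big)
    c=calibration(n); print(n,np.round(c["K"],1).tolist(),np.round(c["R"],3).tolist(),np.round(c["t"]).tolist(), -np.array(c["R"]).T@np.array(c["t"]))
print(bot.observe())
E
```

```text
pics
scene [[414.3, 0.0, 278.5], [0.0, 414.3, 207.3], [0.0, 0.0, 1.0]] [[0.997, -0.079, 0.003], [-0.07, -0.902, -0.426], [0.037, 0.425, -0.905]] [-577.0, 82.0, 871.0] [ 549.31191532 -341.42060683  825.30739196]
top [[452.1, 0.0, 285.0], [0.0, 452.1, 207.7], [0.0, 0.0, 1.0]] [[-0.001, -1.0, -0.011], [-0.989, 0.003, -0.146], [0.146, 0.011, -0.989]] [5.0, 591.0, 786.0] [469.47280174  -5.20772239 864.33998127]
{'clock': 0.1, 'qpos': array([ 6.84896879e+01,  7.13081240e+00,  9.46233112e+01,  7.21105103e-04,
        7.83516880e+01, -4.73359890e+00]), 'qd': array([-0.08476097,  0.04777575, -0.19673149,  0.00500495, -0.01119749,
        0.07184916]), 'joint_efforts': array([ 3.44460886e-04, -4.18883550e+01, -3.61094177e+01,  7.76476320e-02,
        4.61304747e-02, -6.84815200e-05]), 'tool_pos': array([187.46022785, 621.83464797, 232.52843444]), 'orientation': array([[-9.57436096e-01,  2.88644499e-01, -6.88616893e-04],
       [ 2.88645274e-01,  9.57434577e-01, -1.71361613e-03],
       [ 1.64679754e-04, -1.83944395e-03, -9.99998295e-01]]), 'ft_force': array([ 0.09214205,  0.94939044, -0.28603725]), 'torque': array([ 0.05500627,  0.00347605, -0.00098524]), 'finger_force': 0.0, 'grip_width': 0.9967696096679789}
```

View pics/scene0b.png

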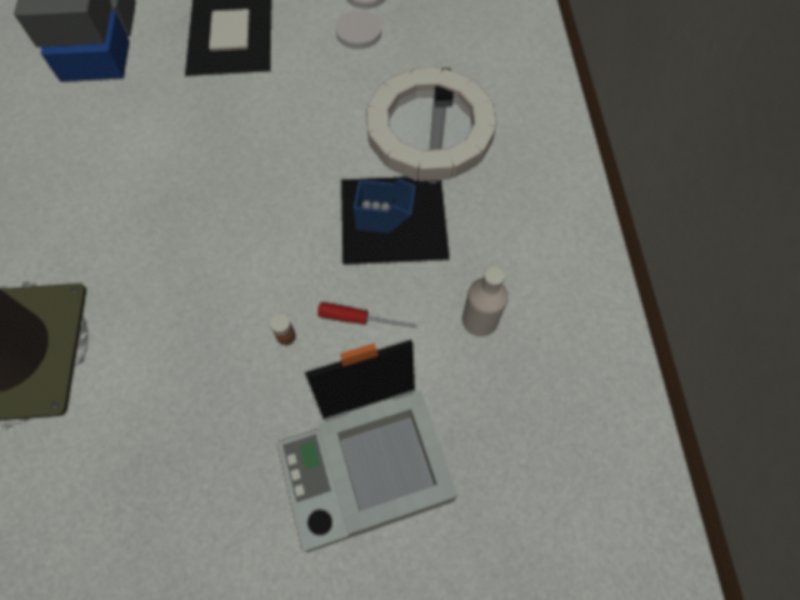

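View pics/top0b.png

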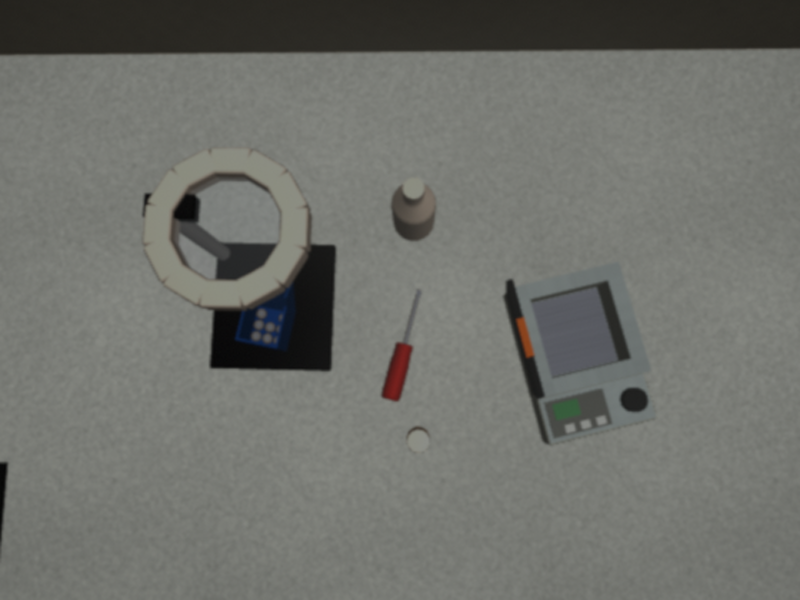

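The scene view shows the mill at (365,460), its open lid at (365,378), the cup at (383,205) under the ring lamp, the vial at (283,330), the screwdriver at (365,315) and the bottle at (485,302). The top view shows the mill at (580,350) and the cup at (265,322). Next I'll enlarge both areas.

```bash
cat > h.py <<'E'
from station import bot, read_camera, calibration
import cv2, numpy as np
def tile(im,x,y,w,h,s):
    t=cv2.resize(im[y:y+h,x:x+w],None,fx=s,fy=s,interpolation=cv2.INTER_CUBIC)
    t=cv2.convertScaleAbs(t,alpha=1.6,beta=15)
    for k in range(0,w,10): cv2.line(t,(k*s,0),(k*s,6 if (x+k)%50 else 16),(0,255,255),1)
    for k in range(0,h,10): cv2.line(t,(0,k*s),(6 if (y+k)%50 else 16,k*s),(0,255,255),1)
    cv2.putText(t,f"{x},{y}",(20,28),0,.5,(0,255,255),1); return t
def pix(n,u,v,z):
    c=calibration(n);K,R,t=[np.array(c[k],float) for k in("K","R","t")]
    d=R.T@np.linalg.inv(K)@[u,v,1.]; o=-R.T@t
    return o+d*(z-o[2])/d[2]
def proj(n,P):
    c=calibration(n);K,R,t=[np.array(c[k],float) for k in("K","R","t")]
    p=(R@np.atleast_2d(P).T).T+t; p=p@K.T; return p[:,:2]/p[:,2:]
E
python3 - <<'E'
from h import *
s=cv2.imread("pics/scene0.png");t=cv2.imread("pics/top0.png")
cv2.imwrite("pics/mill.png",np.hstack([tile(s,190,230,130,160,3),tile(t,340,175,130,160,3)]))
cv2.imwrite("pics/cup.png",np.hstack([tile(s,235,115,80,75,5),tile(t,145,165,80,75,5)]))
E
```

```text
(no output)
```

View pics/mill.png

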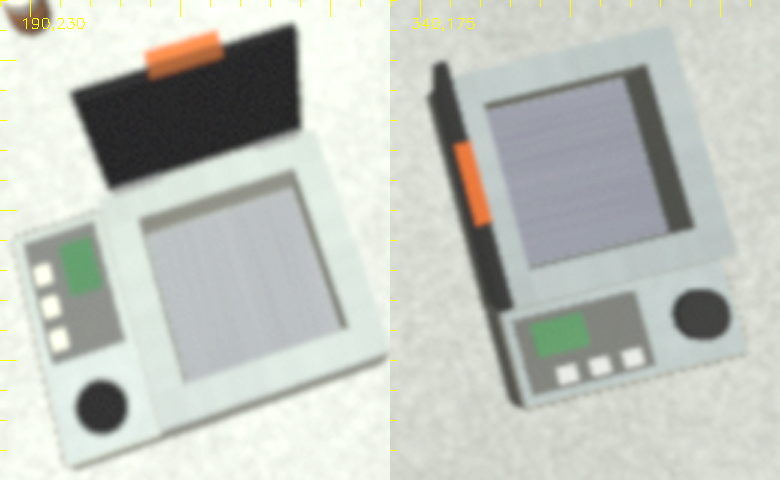

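View pics/cup.png

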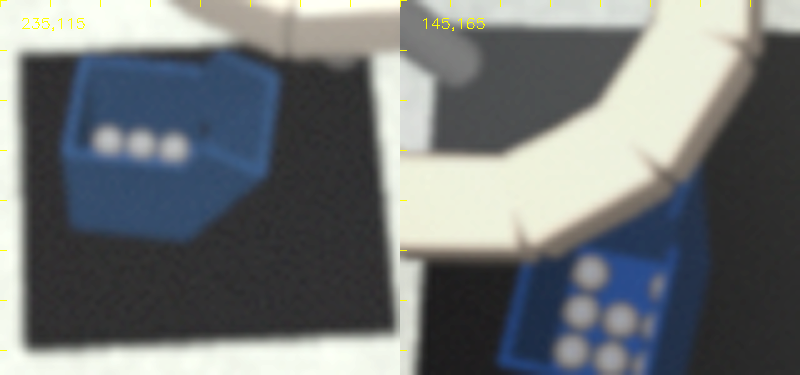

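The mill crops show the well's rim corners. In scene px these are about (237,302), (288,287), (306,339), (251,357). In top px they are (372,210), (426,197), (441,251), (387,264). The cup crop shows the cup's back rim corners at scene px (252,126) and (248,145), the lip corners at (288,151) and (291,129), and the base at (249,161) and (272,163).

```bash
python3 - <<'E'
from h import *
from scipy.optimize import least_squares
def fit(M,obs,x0,dz=0):
    M=np.array(M,float)
    def r(p):
        c,s=np.cos(p[2]),np.sin(p[2]); R=np.array([[c,-s,0],[s,c,0],[0,0,1]])
        P=M@R.T+[p[0],p[1],dz]
        return np.concatenate([(proj(n,P[i])[0]-uv) for n,i,uv in obs])
    s=least_squares(r,x0,loss='soft_l1'); return s.x,np.round(s.fun.reshape(-1,2),1).tolist()
m=[(-50,50,70),(50,50,70),(50,-50,70),(-50,-50,70)]
S=[(237,302.3),(288.3,287),(305.7,339),(251.3,357.3)]
T=[(386.7,264.3),(371.7,209.7),(425.7,197),(441,251)]
obs=[("scene",i,S[i]) for i in range(4)]
obt=[("top",i,T[i]) for i in range(4)]
for o in(obs,obt,obs+obt):print("mill",*fit(m,o,[550,-250,.3]))
mp=fit(m,obs+obt,[550,-250,.3])[0]
S=lambda a,b:(235+a/5,115+b/5)
c=[(-26.5,26.5,60),(-26.5,-26.5,60),(61,-26.5,60),(61,26.5,60),(-26.5,-26.5,0),(26.5,-26.5,0)]
o=[("scene",0,S(83,57)),("scene",1,S(65,152)),("scene",2,S(265,178)),("scene",3,S(279,73)),("scene",4,S(70,228)),("scene",5,S(187,241)),("top",0,(145+99/5,165+360/5))]
print("cup",*fit(c,o,[550,250,0],12))
cp=fit(c,o,[550,250,0],12)[0]
for nm,uv in dict(fa=(20,55),fb=(25,350),fc=(398,330)).items(): print(nm,pix("scene",*S(*uv),12).round(1))
# lid free edge: estimate angle: corners scene tile (72,92),(296,25)
best=[]
for th in np.arange(1.2,2.0,.05):
    R=np.array([[np.cos(mp[2]),-np.sin(mp[2])],[np.sin(mp[2]),np.cos(mp[2])]])
    P=[]
    for x in(-63,63):
        y=70-130*np.cos(th);z=70+130*np.sin(th)
        P.append([*(R@[x,y]+mp[:2]),z])
    print(round(th,2),proj("scene",P).round(1).tolist(),proj("top",P).round(1).tolist())
print("seen",[(190+72/3,230+92/3),(190+296/3,230+25/3)],"top",(340+98/3,175+310/3),(340+45/3,175+62/3))
k=1.42857
print("vial",pix("scene",283/k,338/k,0),pix("top",418/k,440/k,60),"bottle",pix("scene",483/k,328/k,0),pix("top",414/k,188/k,150),"sd",pix("scene",320/k,310/k,10),pix("scene",415/k,326/k,10))
E
```

```text
mill [ 5.47983117e+02 -2.08482634e+02  2.24191442e-01] [[-0.7, -0.2], [0.3, -1.1], [0.5, 0.6], [-0.1, 0.3]]
mill [ 5.46432651e+02 -2.09450870e+02  2.33181414e-01] [[-0.4, 0.5], [-0.4, -0.3], [0.1, -0.6], [0.7, 0.3]]
mill [ 5.47189526e+02 -2.08970168e+02  2.28079778e-01] [[-1.2, 0.2], [-0.3, -0.9], [0.1, 0.8], [-0.4, 0.8], [-0.9, -0.1], [-0.5, -0.9], [0.0, -0.9], [0.3, 0.1]]
cup [ 5.56309341e+02  1.84035249e+02 -2.02682601e-01] [[-0.2, -0.4], [-0.3, 0.5], [-0.0, -0.4], [-0.1, 0.4], [0.4, 0.0], [-0.1, -0.1], [0.0, -0.2]]
fa [505.  261.8  12. ]
fb [501.  101.7  12. ]
fc [667.8  98.9  12. ]
1.2 [[225.0, 304.7], [303.2, 280.3]] [[423.2, 266.8], [400.5, 185.0]]
1.25 [[223.8, 300.6], [302.0, 276.2]] [[419.6, 267.7], [397.0, 185.6]]
1.3 [[222.6, 296.4], [300.8, 272.2]] [[415.8, 268.7], [393.2, 186.3]]
1.35 [[221.5, 292.3], [299.5, 268.2]] [[411.9, 269.6], [389.4, 187.0]]
1.4 [[220.4, 288.1], [298.2, 264.2]] [[407.9, 270.6], [385.5, 187.8]]
1.45 [[219.3, 284.0], [297.0, 260.3]] [[403.8, 271.7], [381.4, 188.7]]
1.5 [[218.2, 280.0], [295.7, 256.4]] [[399.6, 272.7], [377.3, 189.6]]
1.55 [[217.1,
[... 328 characters left out ...]
.1, 194.7]]
1.8 [[212.5, 257.7], [288.0, 235.3]] [[373.4, 278.8], [351.8, 195.8]]
1.85 [[211.7, 254.4], [286.8, 232.3]] [[369.0, 279.8], [347.6, 196.9]]
1.9 [[211.0, 251.3], [285.6, 229.4]] [[364.6, 280.7], [343.4, 198.1]]
1.95 [[210.3, 248.4], [284.4, 226.6]] [[360.4, 281.7], [339.3, 199.2]]
seen [(214.0, 260.6666666666667), (288.6666666666667, 238.33333333333334)] top (372.6666666666667, 278.3333333333333) (355.0, 195.66666666666666)
vial [406.43172885  -9.50614527   0.        ] [411.97596358  -9.22256856  60.        ] bottle [706.11318423 -16.79791441   0.        ] [701.21312975  -5.23547773 150.        ] sd [463.51820051  27.38027025  10.        ] [603.75465043  -9.66496047  10.        ]
```

```bash
cat >> h.py <<'E'
from scipy.spatial.transform import Rotation as Ro
CUP=np.array([556.3,184.0,12.]); CY=-0.2027; MP=np.array([547.2,-209.,0]); MY=0.228
def Rt(yaw,a):  # tool z = cos a * fwd - sin a * up, a in deg; tool y = left
    f=np.array([np.cos(yaw),np.sin(yaw),0]);l=np.array([-f[1],f[0],0]);u=np.array([0,0,1.]);a=np.radians(a)
    z=np.cos(a)*f-np.sin(a)*u; return np.c_[np.cross(l,z),l,z]
def mill(x,y,z): return MP+[x*np.cos(MY)-y*np.sin(MY),x*np.sin(MY)+y*np.cos(MY),z]
def plan(way,P=None,R=None,sp=16.,dg=6.):
    o=bot.observe()
    if P is None: P,R=np.array(o["tool_pos"]),np.array(o["orientation"])
    print("t",round(o["clock"],2),"pos",P.round(1),"q",o["qpos"].round(0),"F",o["ft_force"].round(1),"w",round(o["grip_width"],3))
    for p,Q in way:
        w=Ro.from_matrix(R.T@Q).as_rotvec(); d=R.T@(np.array(p)-P)
        N=int(max(1,np.ceil(max(np.abs(d).max()/sp,np.degrees(np.linalg.norm(w))/dg))))
        while 1:
            S=sum(Ro.from_rotvec(w*k/N).as_matrix() for k in range(N)); v=np.linalg.solve(S,d)
            if abs(v).max()<=19.5: break
            N+=1
        print(N,"x",np.r_[w/N/.12,v/20].round(3).tolist(),"->",np.round(p,0)); P,R=np.array(p),Q
E
python3 - <<'E'
from h import *
R=Rt(CY,35); G=CUP+[0,0,38]; A=G-130*R[:,2]
print(pix("scene",160,25,0),pix("scene",250,20,0))
plan([((330,400,235),Rt(CY,65)),(A,R),(G,R)])
E
```

```text
[299.06323549 628.87822891   0.        ] [548.96562775 629.50868303   0.        ]
t 0.1 pos [187.5 621.8 232.5] q [68.  7. 95.  0. 78. -5.] F [ 0.1  0.9 -0.3] w 0.997
13 x [-0.014, -0.28, -0.057, -0.736, -0.69, 0.139] -> [330 400 235]
11 x [-0.0, -0.397, -0.0, -0.253, -0.755, 0.852] -> [452. 205. 125.]
9 x [0.0, 0.0, 0.0, 0.0, -0.0, 0.722] -> [556. 184.  50.]
```

Request:
{"method": "carry_out", "body": {
  "rows": [
    [[-0.014, -0.28, -0.057, -0.736, -0.69, 0.139, 1], [-0.014, -0.28, -0.057, -0.736, -0.69, 0.139, 1], [-0.014, -0.28, -0.057, -0.736, -0.69, 0.139, 1], [-0.014, -0.28, -0.057, -0.736, -0.69, 0.139, 1], [-0.014, -0.28, -0.057, -0.736, -0.69, 0.139, 1], [-0.014, -0.28, -0.057, -0.736, -0.69, 0.139, 1], [-0.014, -0.28, -0.057, -0.736, -0.69, 0.139, 1]]
  ]
}}

```text
clock: 0.68
tool_pos: [262.3, 500.1, 223.6]
orientation: [[-0.943, 0.241, 0.229], [0.235, 0.97, -0.052], [-0.234, 0.005, -0.972]]
ft_force: [-0.1, -0.8, 0.6]
grip_width: 0.999
finger_force: 0.0
```

Request:
{"method": "carry_out", "body": {
  "rows": [
    [[-0.014, -0.28, -0.057, -0.736, -0.69, 0.139, 1], [-0.014, -0.28, -0.057, -0.736, -0.69, 0.139, 1], [-0.014, -0.28, -0.057, -0.736, -0.69, 0.139, 1], [-0.014, -0.28, -0.057, -0.736, -0.69, 0.139, 1], [-0.014, -0.28, -0.057, -0.736, -0.69, 0.139, 1], [-0.014, -0.28, -0.057, -0.736, -0.69, 0.139, 1]]
  ]
}}

```text
clock: 1.18
tool_pos: [330.3, 399.5, 235.2]
orientation: [[-0.887, 0.2, 0.416], [0.182, 0.98, -0.084], [-0.424, 0.001, -0.906]]
ft_force: [0.3, 0.6, -0.3]
grip_width: 1.001
finger_force: 0.0
```

Request:
{"method": "carry_out", "body": {
  "rows": [
    [[0, -0.397, 0, -0.253, -0.755, 0.852, 1], [0, -0.397, 0, -0.253, -0.755, 0.852, 1], [0, -0.397, 0, -0.253, -0.755, 0.852, 1], [0, -0.397, 0, -0.253, -0.755, 0.852, 1], [0, -0.397, 0, -0.253, -0.755, 0.852, 1], [0, -0.397, 0, -0.253, -0.755, 0.852, 1]]
  ]
}}

```text
clock: 1.68
tool_pos: [389.8, 295.0, 164.0]
orientation: [[-0.733, 0.2, 0.65], [0.151, 0.98, -0.131], [-0.663, 0.002, -0.749]]
ft_force: [0.2, -0.5, 0.1]
grip_width: 0.999
finger_force: 0.0
```

Request:
{"method": "carry_out", "body": {
  "rows": [
    [[0, -0.397, 0, -0.253, -0.755, 0.852, 1], [0, -0.397, 0, -0.253, -0.755, 0.852, 1], [0, -0.397, 0, -0.253, -0.755, 0.852, 1], [0, -0.397, 0, -0.253, -0.755, 0.852, 1], [0, -0.397, 0, -0.253, -0.755, 0.852, 1], [0, 0, 0, 0, 0, 0, 1], [0, 0, 0, 0, 0, 0, 1]]
  ]
}}

```text
clock: 2.27
tool_pos: [451.8, 205.0, 123.7]
orientation: [[-0.563, 0.202, 0.801], [0.116, 0.979, -0.166], [-0.818, 0.0, -0.575]]
ft_force: [0.2, 0.4, 0.7]
grip_width: 1.0
finger_force: 0.0
```

```bash
python3 - <<'E'
from h import *
R=Rt(CY,35); G=CUP+[0,0,38]
plan([(G-60*R[:,2],R),(G,R)],sp=13)
s=read_camera("scene")
cv2.imwrite("pics/pre.png",cv2.resize(s,(800,600)))
E
```

```text
t 2.27 pos [451.8 205.  123.7] q [ 38. -20. 143. -73.  41.  12.] F [0.2 0.4 0.7] w 1.0
6 x [-0.001, -0.002, -0.001, -0.007, 0.004, 0.58] -> [508. 194.  84.]
5 x [0.0, 0.0, 0.0, -0.0, -0.0, 0.6] -> [556. 184.  50.]
```

View pics/pre.png

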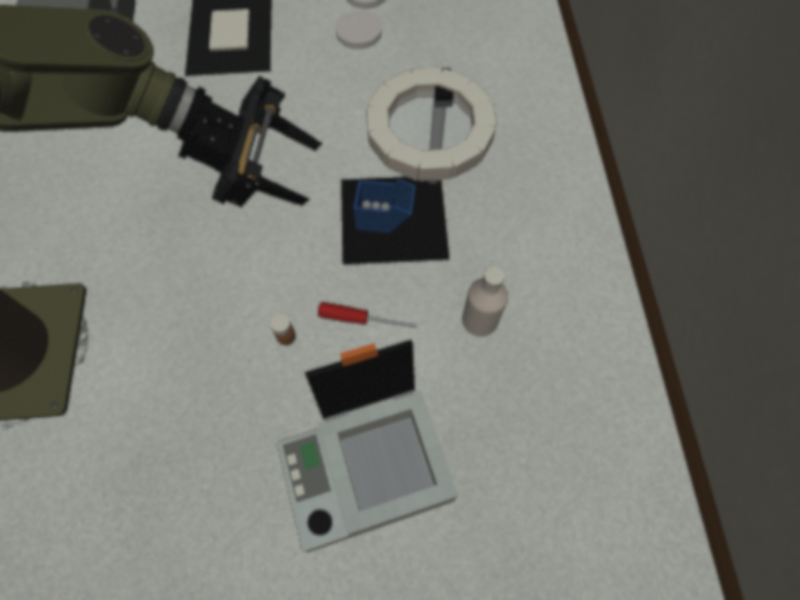

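The picture shows the open gripper lined up with the cup from the robot's side, with its jaws at about (310,170) and the cup at (383,205). Its wide side lies along the closing line, and nothing is disturbed.

Request:
{"method": "carry_out", "body": {
  "rows": [
    [[0, 0, 0, 0, 0, 0.58, 1], [0, 0, 0, 0, 0, 0.58, 1], [0, 0, 0, 0, 0, 0.58, 1], [0, 0, 0, 0, 0, 0.58, 1], [0, 0, 0, 0, 0, 0.58, 1], [0, 0, 0, 0, 0, 0.58, 1]]
  ]
}}

```text
clock: 2.82
tool_pos: [503.9, 196.3, 102.0]
orientation: [[-0.583, 0.204, 0.786], [0.122, 0.979, -0.164], [-0.803, -0.0, -0.595]]
ft_force: [-0.2, 0.1, 0.3]
grip_width: 0.996
finger_force: 0.0
```

Request:
{"method": "carry_out", "body": {
  "rows": [
    [[0, 0, 0, 0, 0, 0.6, 1], [0, 0, 0, 0, 0, 0.6, 1], [0, 0, 0, 0, 0, 0.6, 1], [0, 0, 0, 0, 0, 0.6, 1], [0, 0, 0, 0, 0, 0.6, 1], [0, 0, 0, 0, 0, 0, 1]]
  ]
}}

```text
clock: 3.32
tool_pos: [546.1, 187.6, 86.2]
orientation: [[-0.613, 0.212, 0.761], [0.128, 0.977, -0.168], [-0.78, -0.006, -0.626]]
ft_force: [-0.0, -0.9, 0.1]
grip_width: 1.003
finger_force: 0.0
```

Request:
{"method": "carry_out", "body": {
  "rows": [
    [[0, 0, 0, 0, 0, 0, -0.3], [0, 0, 0, 0, 0, 0, -0.3], [0, 0, 0, 0, 0, 0, -0.3], [0, 0, 0, 0, 0, 0, -0.3], [0, 0, 0, 0, 0, 0, -0.3], [0, 0, 0, 0, 0, 0, -0.3]]
  ],
  "newtons": 25
}}

```text
clock: 3.82
tool_pos: [544.4, 188.2, 86.4]
orientation: [[-0.613, 0.21, 0.762], [0.127, 0.978, -0.167], [-0.78, -0.005, -0.626]]
ft_force: [-0.2, 0.3, -1.4]
grip_width: 0.638
finger_force: 0.0
```

```bash
python3 - <<'E'
from h import *
R=Rt(CY,35)
P=bot.observe()["tool_pos"]
plan([(P+[0,0,30],R),((500,120,110),Rt(-.1,35)),((470,10,150),Rt(0,35)),((430,-80,285),Rt(.1,35))],sp=12,dg=4)
E
```

```text
t 3.82 pos [544.4 188.2  86.4] q [ 27.  -6. 135. -77.  31.  12.] F [-0.2  0.3 -1.4] w 0.638
2 x [-0.042, -0.272, -0.004, -0.593, -0.003, -0.46] -> [544. 188. 116.]
7 x [-0.1, -0.0, -0.07, 0.173, -0.532, -0.167] -> [500 120 110]
10 x [-0.068, 0.0, -0.048, -0.095, -0.558, -0.213] -> [470  10 150]
10 x [-0.068, -0.0, -0.048, -0.427, -0.441, -0.567] -> [430 -80 285]
```

J4 hit its range limit, so the grasp stopped too high. I'll open the fingers, back off, and fit a kinematic model to choose a reachable pitch.

Request:
{"method": "carry_out", "body": {
  "rows": [
    [[0, 0, 0, 0, 0, 0, 1], [0, 0, 0, 0, 0, 0, 1], [0, 0, 0, 0, 0, 0, 1], [0, 0, 0, 0, 0, 0, 1]]
  ]
}}

```text
clock: 4.15
tool_pos: [544.6, 188.1, 86.4]
orientation: [[-0.613, 0.21, 0.762], [0.128, 0.978, -0.167], [-0.78, -0.005, -0.626]]
ft_force: [-0.6, -0.0, -0.5]
grip_width: 0.86
finger_force: 0.0
```

```bash
python3 - <<'E'
from h import *
o=bot.observe(); np.save("s1.npy",np.r_[o["qpos"],o["tool_pos"],o["orientation"].ravel()])
R=o["orientation"]; P=o["tool_pos"]
print(o["clock"],o["qpos"].round(2),P,o["grip_width"])
E
```

```text
4.15 [ 27.27  -5.87 134.5  -77.08  30.71  12.1 ] [544.60433838 188.07180067  86.37863422] 0.8597908562647868
```

Request:
{"method": "carry_out", "body": {
  "rows": [
    [[0, 0, 0, 0, 0, -0.7, 1], [0, 0, 0, 0, 0, -0.7, 1], [0, 0, 0, 0, 0, -0.7, 1], [0, 0, 0, 0, 0, -0.7, 1], [0, 0, 0, 0, 0, -0.7, 1], [0, 0, 0, 0, 0, -0.7, 1], [0, 0.5, 0, 0, 0, 0, 1], [0, 0.5, 0, 0, 0, 0, 1]]
  ]
}}

```text
clock: 4.82
tool_pos: [479.5, 202.7, 138.6]
orientation: [[-0.702, 0.208, 0.681], [0.146, 0.978, -0.149], [-0.697, -0.005, -0.717]]
ft_force: [-1.0, -0.1, 0.2]
grip_width: 0.998
finger_force: 0.0
```

```bash
cat > kin.py <<'E'
from h import *
def fk(q,p):
    a1,d1,a2,a3,d4,d6=p; q=np.radians(q)
    Rz=lambda t:Ro.from_euler('z',t).as_matrix(); Ry=lambda t:Ro.from_euler('y',t).as_matrix()
    A=Rz(q[0]); B=A@Ry(q[1]); C=B@Ry(q[2]); T=C@Rz(q[3])@Ry(q[4])@Rz(q[5])
    return A@[a1,0,d1]+B@[0,0,a2]+C@[a3,0,d4]+T@[0,0,d6],T
E
python3 - <<'E'
from kin import *
from scipy.optimize import least_squares
o=bot.observe(); np.save("s2.npy",np.r_[o["qpos"],o["tool_pos"],o["orientation"].ravel()])
D=[np.load("s1.npy"),np.load("s2.npy")]
q0=np.array([68.4897,7.1308,94.6233,0,78.3517,-4.7336]);R0=np.array([[-9.57436096e-01,2.88644499e-01,-6.88e-04],[2.88645e-01,9.57434577e-01,-1.7136e-03],[1.6e-04,-1.839e-03,-.999998]])
D.append(np.r_[q0,187.46,621.83,232.53,R0.ravel()])
for d in D:
    T=fk(d[:6],np.zeros(6))[1]; print((T.T@d[9:].reshape(3,3)).round(3).tolist(), d[:6].round(1))
f=lambda p:np.concatenate([fk(d[:6],p)[0]-d[6:9] for d in D])
s=least_squares(f,[0,400,450,0,450,250]); print(s.x.round(1),s.fun.round(1)); np.save("kp.npy",s.x)
E
```

```text
[[-0.0, -1.0, -0.0], [1.0, -0.0, -0.0], [0.0, -0.0, 1.0]] [ 27.3  -5.9 134.5 -77.1  30.7  12.1]
[[-0.0, -1.0, -0.0], [1.0, -0.0, -0.0], [0.0, -0.0, 1.0]] [ 31.6 -19.4 136.3 -49.6  39.4 -13.6]
[[-0.0, -1.0, -0.0], [1.0, -0.0, 0.0], [-0.0, -0.0, 1.0]] [68.5  7.1 94.6  0.  78.4 -4.7]
[119.4  88.6 390.1 -20.7 485.6 164. ] [ -0.3   0.7   0.6   0.5  -0.6  -1.1  49.8 -19.8   0.5]
```

```bash
cat > kin.py <<'E'
from h import *
rz=lambda t:Ro.from_euler('z',t).as_matrix(); ry=lambda t:Ro.from_euler('y',t).as_matrix()
LO=np.array([-149.61,-58.7,1.44,-77.14,18.33,-166.67]);HI=np.array([149.61,133.49,155.28,257.14,153.61,166.67])
C6=np.array([[0,-1,0],[1,0,0],[0,0,1.]])
def fk(q,p,mode=2):
    a1,d1,a2,a3,d4,d6,b,a5=p; q=np.radians(q)
    A=rz(q[0]); B=A@ry(q[1]); C=B@ry(q[2]); D=C@rz(q[3]); E=D@ry(q[4]); T=E@rz(q[5])
    return A@[a1,0,d1]+B@[0,0,a2]+C@[a3,0,d4]+[C,D][mode-1]@[0,b,0]+E@[a5,0,d6],T@C6
from scipy.optimize import least_squares
def ik(P,R,p,mode,q0):
    def f(q):
        x,T=fk(q,p,mode); return np.r_[(x-P),200*Ro.from_matrix(T.T@R).as_rotvec()]
    return least_squares(f,np.clip(q0,LO+1,HI-1),bounds=(LO,HI))
E
python3 - <<'E'
from kin import *
D=[np.load("s1.npy"),np.load("s2.npy")]
o=np.array([68.491,7.093,94.555,0,78.352,-4.733,187.633,622.317,233.656]);D.append(o)
for m in(1,2):
    f=lambda p:np.r_[np.concatenate([fk(d[:6],p,m)[0]-d[6:9] for d in D]),0.01*p[0],.01*p[7],.01*p[3]]
    s=least_squares(f,[0,400,450,0,450,250,50,0]); print(m,s.x.round(1),s.fun.round(1)); np.save(f"kp{m}.npy",s.x)
E
```

```text
1 [ -0.  223.1 452.4  42.3 613.1 273.2  53.6  -0. ] [ 0.   0.  -0.  -0.  -0.  -0.   0.  -0.   0.  -0.  -0.   0.4]
2 [ 54.5 141.3 467.3 -17.8 486.  292.1  52.4 -56.3] [ 1.9 -3.7 -1.9 -2.6  3.5  3.3  1.3 -0.1 -1.4  0.5 -0.6 -0.2]
```

```bash
python3 - <<'E'
from kin import *
p=np.load("kp1.npy"); q0=bot.observe()["qpos"]
def go(P,R,s=q0):
    best=None
    for k in range(12):
        st=s if k==0 else np.random.default_rng(k).uniform(LO,HI)
        r=ik(P,R,p,1,st)
        if best is None or r.cost<best.cost-1e-3: best=r
        if best.cost<1e-3: break
    return best.cost<1e-2,best.x.round(0)
for a in(35,45,50,55,60):
    print("grasp",a,*go(CUP+[0,0,38],Rt(CY,a)),*go(CUP+[0,0,68],Rt(CY,a)))
def pour(yaw,a,t,lip):
    t=np.radians(t); x=61*np.cos(t)+22*np.sin(t); z=-61*np.sin(t)+22*np.cos(t)
    f=np.array([np.cos(yaw),np.sin(yaw),0]); return lip-x*f-[0,0,z], Rt(yaw,a+np.degrees(t))
for a in(45,50,55):
  for y in(-.2,0,.2):
    print(a,y,[go(*pour(MY+y,a,t,mill(-15,-18,92))) for t in(0,45,75,90,100)])
E
```

```text
grasp 35 False [ 26.   1. 136. 257.  31.  38.] False [ 26.  -5. 133. -77.  30.  11.]
grasp 45 True [ 24.  -1. 132. -69.  26.   3.] True [ 24.  -5. 132. -62.  28.  -5.]
grasp 50 True [ 23.  -2. 130. -54.  27. -12.] True [ 23.  -5. 130. -48.  29. -18.]
grasp 55 True [ 21.  -1. 128. -40.  29. -25.] True [ 21.  -5. 128. -36.  32. -30.]
grasp 60 True [ 20.  -1. 126. -30.  32. -36.] True [ 20.  -4. 125. -27.  35. -39.]
45 -0.2 [(np.False_, array([-50., -12., 140.,  67.,  39., 167.])), (np.True_, array([ -32.,   -2.,  116.,    0.,   67., -123.])), (np.True_, array([ -24.,   16.,   97.,  -13.,   95., -114.])), (np.True_, array([ -22.,   26.,   88.,  -17.,  108., -112.])), (np.True_, array([ -21.,   32.,   83.,  -20.,  117., -113.]))]
45 0 [(np.True_, array([-52.,  -7., 135.,  60.,  48., 164.])), (np.True_, array([ -33.,   -1.,  115.,    0.,   67., -136.])), (np.True_, array([ -23.,   15.,   98.,  -17.,   92., -123.])), (np.True_, array([ -19.,   24.,   90.,  -23.,  105., -120.])), (np.True_, array([ -18.,   30.,   85.,  -27.,  113., -120.]))]
45 0.2 [(np.True_, array([-54.,  -1., 129.,  56.,
[... 1489 characters left out ...]
p.True_, array([ -20.,   37.,   79.,  -24.,  124., -113.]))]
55 0 [(np.False_, array([ -44.,   -9.,  131.,   35.,   45., -167.])), (np.True_, array([ -29.,    4.,  110.,   -7.,   74., -130.])), (np.True_, array([ -21.,   20.,   94.,  -21.,  100., -121.])), (np.True_, array([ -18.,   29.,   87.,  -27.,  112., -120.])), (np.True_, array([ -17.,   35.,   82.,  -31.,  120., -121.]))]
55 0.2 [(np.False_, array([-51.,  -2., 127.,  45.,  54., 167.])), (np.True_, array([ -29.,    4.,  110.,   -8.,   72., -141.])), (np.True_, array([ -19.,   19.,   96.,  -26.,   96., -129.])), (np.True_, array([ -16.,   27.,   90.,  -34.,  107., -127.])), (np.True_, array([ -14.,   33.,   86.,  -38.,  115., -127.]))]
```

```bash
python3 - <<'E'
from kin import *
R=Rt(CY,55); G=CUP+[0,0,38]
plan([(G-90*R[:,2],R),(G,R)],sp=12)
E
```

```text
t 4.82 pos [479.5 202.7 138.6] q [ 32. -19. 136. -50.  39. -14.] F [-1.  -0.1  0.2] w 0.998
3 x [-0.024, 0.446, -0.005, -0.181, -0.044, 0.489] -> [506. 194. 124.]
8 x [0.0, 0.0, 0.0, 0.0, -0.0, 0.562] -> [556. 184.  50.]
```

Request:
{"method": "carry_out", "body": {
  "rows": [
    [[-0.024, 0.446, -0.005, -0.181, -0.044, 0.489, 1], [-0.024, 0.446, -0.005, -0.181, -0.044, 0.489, 1], [-0.024, 0.446, -0.005, -0.181, -0.044, 0.489, 1], [0, 0, 0, 0, 0, 0, 1], [0, 0, 0, 0, 0, 0, 1]]
  ]
}}

```text
clock: 5.23
tool_pos: [507.5, 193.2, 124.3]
orientation: [[-0.8, 0.206, 0.564], [0.168, 0.979, -0.119], [-0.577, -0.0, -0.817]]
ft_force: [0.3, -0.2, -0.3]
grip_width: 1.0
finger_force: 0.0
```

```bash
python3 - <<'E'
from kin import *
R=Rt(CY,55); G=CUP+[0,0,38]
plan([(G,R)],sp=12)
E
```

```text
t 5.23 pos [507.5 193.2 124.3] q [ 25. -14. 131. -34.  39. -31.] F [ 0.3 -0.2 -0.3] w 1.0
8 x [-0.003, 0.004, -0.004, 0.013, 0.006, 0.558] -> [556. 184.  50.]
```

Request:
{"method": "carry_out", "body": {
  "rows": [
    [[-0.003, 0.004, -0.004, 0.013, 0.006, 0.558, 1], [-0.003, 0.004, -0.004, 0.013, 0.006, 0.558, 1], [-0.003, 0.004, -0.004, 0.013, 0.006, 0.558, 1], [-0.003, 0.004, -0.004, 0.013, 0.006, 0.558, 1], [-0.003, 0.004, -0.004, 0.013, 0.006, 0.558, 1], [-0.003, 0.004, -0.004, 0.013, 0.006, 0.558, 1], [-0.003, 0.004, -0.004, 0.013, 0.006, 0.558, 1], [-0.003, 0.004, -0.004, 0.013, 0.006, 0.558, 1]]
  ]
}}

```text
clock: 5.9
tool_pos: [554.8, 185.0, 48.9]
orientation: [[-0.804, 0.198, 0.561], [0.162, 0.98, -0.114], [-0.573, -0.001, -0.82]]
ft_force: [0.6, -0.2, 0.2]
grip_width: 1.004
finger_force: 0.0
```

Request:
{"method": "carry_out", "body": {
  "rows": [
    [[0, 0, 0, 0, 0, 0, 1], [0, 0, 0, 0, 0, 0, 0.2], [0, 0, 0, 0, 0, 0, 0.2], [0, 0, 0, 0, 0, 0, -0.3], [0, 0, 0, 0, 0, 0, -0.3], [0, 0, 0, 0, 0, 0, -0.3], [0, 0, 0, 0, 0, 0, -0.3], [0, 0, 0, 0, 0, 0, -0.3]]
  ],
  "newtons": 25
}}

```text
clock: 6.57
tool_pos: [555.8, 184.8, 50.1]
orientation: [[-0.803, 0.199, 0.562], [0.163, 0.98, -0.114], [-0.573, 0.001, -0.819]]
ft_force: [-0.8, 0.4, 0.9]
grip_width: 0.565
finger_force: 1.0
```

Request:
{"method": "carry_out", "body": {
  "rows": [
    [[0, 0, 0, 0, 0, 0, -0.3], [0, 0, 0, 0, 0, 0, -0.3], [0, 0, 0, 0, 0, 0, -0.3], [0, 0, 0, 0, 0, 0, -0.3]]
  ],
  "newtons": 25
}}

```text
clock: 6.9
tool_pos: [555.9, 184.9, 50.1]
orientation: [[-0.803, 0.199, 0.562], [0.163, 0.98, -0.114], [-0.573, 0.0, -0.819]]
ft_force: [-3.9, 0.8, 4.0]
grip_width: 0.553
finger_force: 25.0
```

```bash
python3 - <<'E'
from kin import *
R=Rt(CY,55); P=bot.observe()["tool_pos"]
plan([(P+[0,0,30],R)],sp=6)
E
```

```text
t 6.9 pos [555.9 184.9  50.1] q [ 21.  -1. 128. -40.  29. -25.] F [-3.9  0.8  4. ] w 0.553
5 x [0.003, -0.001, 0.003, -0.172, 0.0, -0.246] -> [556. 185.  80.]
```

```bash
cat >> kin.py <<'E'
KP=np.load("kp1.npy")
def check(way):
    o=bot.observe(); P,R,q=o["tool_pos"],o["orientation"],o["qpos"]
    for p,Q in way:
        w=Ro.from_matrix(R.T@Q).as_rotvec(); bad=0
        for s in np.linspace(.1,1,10):
            r=ik(P+s*(np.array(p)-P),R@Ro.from_rotvec(w*s).as_matrix(),KP,1,q); q=r.x; bad=max(bad,r.cost)
        print("q",q.round(0),"bad",round(bad,3)); P,R=np.array(p),Q
def pour(yaw,a,t,lip):
    t=np.radians(t); x=61*np.cos(t)+22*np.sin(t); z=-61*np.sin(t)+22*np.cos(t)
    f=np.array([np.cos(yaw),np.sin(yaw),0]); return lip-x*f-[0,0,z], Rt(yaw,a+np.degrees(t))
E
python3 - <<'E'
from kin import *
P=bot.observe()["tool_pos"]
W=[(P+[0,0,30],Rt(CY,55)),((510,110,110),Rt(-.1,58)),((470,0,200),Rt(0,75)),((460,-90,290),Rt(.1,90)),pour(MY,55,45,mill(-15,-18,262))]
check(W); plan(W,sp=14,dg=4)
E
```

```text
q [ 22.  -5. 128. -36.  32. -30.] bad 0.0
q [ 11. -19. 135. -16.  34. -63.] bad 0.0
q [ -8. -26. 127.   2.  63. -98.] bad 0.0
q [ -18.  -18.  113.    0.   86. -113.] bad 0.0
q [ -29.   -4.  101.   -7.   91. -132.] bad 0.0
t 6.9 pos [555.9 184.9  50.1] q [ 21.  -1. 128. -40.  29. -25.] F [-3.9  0.8  4. ] w 0.553
2 x [0.007, -0.002, 0.008, -0.43, 0.0, -0.615] -> [556. 185.  80.]
6 x [-0.079, 0.073, -0.119, 0.093, -0.677, -0.361] -> [510 110 110]
9 x [-0.037, 0.274, -0.085, -0.035, -0.625, -0.534] -> [470   0 200]
7 x [-0.016, 0.311, -0.118, 0.002, -0.642, -0.651] -> [460 -90 290]
12 x [0.008, 0.121, -0.089, 0.02, -0.644, 0.005] -> [ 479. -243.  290.]
```

Request:
{"method": "carry_out", "body": {
  "rows": [
    [[0.003, -0.001, 0.003, -0.172, 0, -0.246, -0.3], [0.003, -0.001, 0.003, -0.172, 0, -0.246, -0.3], [0.003, -0.001, 0.003, -0.172, 0, -0.246, -0.3], [0.003, -0.001, 0.003, -0.172, 0, -0.246, -0.3], [0.003, -0.001, 0.003, -0.172, 0, -0.246, -0.3], [0, 0, 0, 0, 0, 0, -0.3]]
  ],
  "newtons": 35
}}

```text
clock: 7.4
tool_pos: [556.7, 185.1, 81.9]
orientation: [[-0.801, 0.201, 0.564], [0.165, 0.98, -0.115], [-0.575, 0.001, -0.818]]
ft_force: [0.3, 0.5, -2.2]
grip_width: 0.558
finger_force: 35.0
```

Request:
{"method": "carry_out", "body": {
  "rows": [
    [[-0.079, 0.073, -0.119, 0.093, -0.677, -0.361, -0.3], [-0.079, 0.073, -0.119, 0.093, -0.677, -0.361, -0.3], [-0.079, 0.073, -0.119, 0.093, -0.677, -0.361, -0.3], [-0.079, 0.073, -0.119, 0.093, -0.677, -0.361, -0.3], [-0.079, 0.073, -0.119, 0.093, -0.677, -0.361, -0.3], [-0.079, 0.073, -0.119, 0.093, -0.677, -0.361, -0.3]]
  ]
}}

```text
clock: 7.9
tool_pos: [509.1, 109.3, 109.6]
orientation: [[-0.845, 0.098, 0.526], [0.083, 0.995, -0.052], [-0.529, -0.0, -0.849]]
ft_force: [0.1, -0.7, -3.6]
grip_width: 0.56
finger_force: 35.0
```

Request:
{"method": "carry_out", "body": {
  "rows": [
    [[-0.037, 0.274, -0.085, -0.035, -0.625, -0.534, -0.3], [-0.037, 0.274, -0.085, -0.035, -0.625, -0.534, -0.3], [-0.037, 0.274, -0.085, -0.035, -0.625, -0.534, -0.3], [-0.037, 0.274, -0.085, -0.035, -0.625, -0.534, -0.3], [-0.037, 0.274, -0.085, -0.035, -0.625, -0.534, -0.3]]
  ]
}}

```text
clock: 8.32
tool_pos: [482.3, 48.8, 158.9]
orientation: [[-0.923, 0.043, 0.381], [0.039, 0.999, -0.02], [-0.382, -0.004, -0.924]]
ft_force: [0.5, -0.8, -2.4]
grip_width: 0.554
finger_force: 35.0
```

Request:
{"method": "carry_out", "body": {
  "rows": [
    [[-0.037, 0.274, -0.085, -0.035, -0.625, -0.534, -0.3], [-0.037, 0.274, -0.085, -0.035, -0.625, -0.534, -0.3], [-0.037, 0.274, -0.085, -0.035, -0.625, -0.534, -0.3], [-0.037, 0.274, -0.085, -0.035, -0.625, -0.534, -0.3]]
  ]
}}

```text
clock: 8.65
tool_pos: [469.3, -0.8, 200.3]
orientation: [[-0.966, -0.001, 0.257], [-0.001, 1.0, -0.0], [-0.257, -0.0, -0.966]]
ft_force: [0.4, -0.8, -2.1]
grip_width: 0.556
finger_force: 35.0
```

Request:
{"method": "carry_out", "body": {
  "rows": [
    [[-0.016, 0.311, -0.118, 0.002, -0.642, -0.651, -0.3], [-0.016, 0.311, -0.118, 0.002, -0.642, -0.651, -0.3], [-0.016, 0.311, -0.118, 0.002, -0.642, -0.651, -0.3], [-0.016, 0.311, -0.118, 0.002, -0.642, -0.651, -0.3], [-0.016, 0.311, -0.118, 0.002, -0.642, -0.651, -0.3], [-0.016, 0.311, -0.118, 0.002, -0.642, -0.651, -0.3], [-0.016, 0.311, -0.118, 0.002, -0.642, -0.651, -0.3], [0, 0, 0, 0, 0, 0, -0.3]]
  ]
}}

```text
clock: 9.32
tool_pos: [461.7, -92.2, 292.8]
orientation: [[-0.995, -0.098, 0.004], [-0.098, 0.995, -0.003], [-0.004, -0.003, -1.0]]
ft_force: [0.1, 0.8, -1.8]
grip_width: 0.557
finger_force: 35.0
```

```bash
python3 - <<'E'
from kin import *
W=[pour(MY,55,45,mill(-15,-18,262)),pour(MY,55,45,mill(-15,-18,95))]
check(W); plan(W,sp=14,dg=4)
s=read_camera("scene");t=read_camera("top")
cv2.imwrite("pics/carry.png",np.vstack([cv2.resize(s[100:420,:],None,fx=1.3,fy=.9)]))
cv2.imwrite("pics/carry.png",np.hstack([s[130:410,130:400],t[130:410,250:520]]))
E
```

```text
q [ -29.   -4.  101.   -7.   91. -132.] bad 0.0
q [ -29.    3.  110.   -7.   74. -130.] bad 0.0
t 9.32 pos [461.7 -92.2 292.8] q [ -18.  -18.  112.   -0.   86. -113.] F [ 0.1  0.8 -1.8] w 0.557
11 x [0.006, 0.135, -0.098, 0.026, -0.691, 0.019] -> [ 479. -243.  290.]
12 x [0.0, 0.0, 0.0, -0.121, 0.0, 0.685] -> [ 479. -243.  123.]
```

View pics/carry.png

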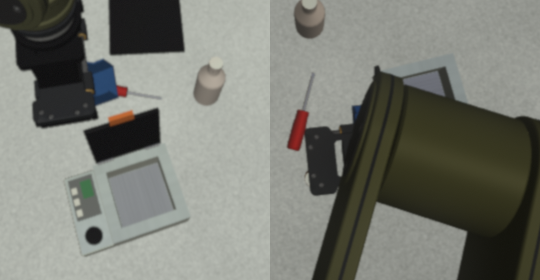

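The cup is held tilted at about (103,85) in the left crop. The lid, bottle and screwdriver are untouched, and no balls are on the bench.

Request:
{"method": "carry_out", "body": {
  "rows": [
    [[0.006, 0.135, -0.098, 0.026, -0.691, 0.019, -0.3], [0.006, 0.135, -0.098, 0.026, -0.691, 0.019, -0.3], [0.006, 0.135, -0.098, 0.026, -0.691, 0.019, -0.3], [0.006, 0.135, -0.098, 0.026, -0.691, 0.019, -0.3], [0.006, 0.135, -0.098, 0.026, -0.691, 0.019, -0.3], [0.006, 0.135, -0.098, 0.026, -0.691, 0.019, -0.3]]
  ]
}}

```text
clock: 9.92
tool_pos: [466.7, -172.2, 286.1]
orientation: [[-0.981, -0.171, -0.097], [-0.17, 0.985, -0.016], [0.098, 0.001, -0.995]]
ft_force: [0.8, 0.5, -2.7]
grip_width: 0.557
finger_force: 35.0
```

Request:
{"method": "carry_out", "body": {
  "rows": [
    [[0.006, 0.135, -0.098, 0.026, -0.691, 0.019, -0.3], [0.006, 0.135, -0.098, 0.026, -0.691, 0.019, -0.3], [0.006, 0.135, -0.098, 0.026, -0.691, 0.019, -0.3], [0.006, 0.135, -0.098, 0.026, -0.691, 0.019, -0.3], [0.006, 0.135, -0.098, 0.026, -0.691, 0.019, -0.3], [0, 0, 0, 0, 0, 0, -0.3], [0, 0, 0, 0, 0, 0, -0.3]]
  ]
}}

```text
clock: 10.5
tool_pos: [477.5, -240.1, 284.6]
orientation: [[-0.958, -0.227, -0.174], [-0.224, 0.974, -0.035], [0.177, 0.006, -0.984]]
ft_force: [-0.1, -0.0, -2.3]
grip_width: 0.555
finger_force: 35.0
```

```bash
python3 - <<'E'
from kin import *
W=[pour(MY,55,45,mill(-15,-18,95))]+[pour(MY,55,t,mill(-15,-18,92)) for t in(60,75,90,102)]
check(W); plan(W,sp=14,dg=3)
E
```

```text
q [ -29.    3.  110.   -7.   74. -130.] bad 0.0
q [ -25.   12.  102.  -15.   87. -124.] bad 0.0
q [ -21.   20.   94.  -21.  100. -121.] bad 0.0
q [ -18.   29.   87.  -27.  112. -120.] bad 0.0
q [ -17.   36.   81.  -32.  122. -121.] bad 0.0
t 10.5 pos [ 477.5 -240.1  284.6] q [ -29.   -4.  101.   -7.   90. -132.] F [-0.1 -0.  -2.3] w 0.555
12 x [0.004, -0.003, 0.001, -0.124, -0.017, 0.664] -> [ 479. -243.  123.]
5 x [-0.0, 0.436, 0.0, -0.057, 0.0, -0.134] -> [ 488. -241.  134.]
6 x [-0.0, 0.364, -0.0, -0.04, -0.0, -0.136] -> [ 501. -238.  145.]
6 x [0.0, 0.364, -0.0, -0.04, 0.0, -0.136] -> [ 515. -235.  153.]
4 x [-0.0, 0.436, 0.0, -0.049, -0.0, -0.163] -> [ 528. -232.  156.]
```

Request:
{"method": "carry_out", "body": {
  "rows": [
    [[0.004, -0.003, 0.001, -0.124, -0.017, 0.664, -0.3], [0.004, -0.003, 0.001, -0.124, -0.017, 0.664, -0.3], [0.004, -0.003, 0.001, -0.124, -0.017, 0.664, -0.3], [0.004, -0.003, 0.001, -0.124, -0.017, 0.664, -0.3], [0.004, -0.003, 0.001, -0.124, -0.017, 0.664, -0.3], [0.004, -0.003, 0.001, -0.124, -0.017, 0.664, -0.3]]
  ]
}}

```text
clock: 11.0
tool_pos: [478.5, -242.3, 202.9]
orientation: [[-0.959, -0.227, -0.171], [-0.224, 0.974, -0.038], [0.175, 0.002, -0.984]]
ft_force: [0.3, -0.2, -1.6]
grip_width: 0.557
finger_force: 35.0
```

Request:
{"method": "carry_out", "body": {
  "rows": [
    [[0.004, -0.003, 0.001, -0.124, -0.017, 0.664, -0.3], [0.004, -0.003, 0.001, -0.124, -0.017, 0.664, -0.3], [0.004, -0.003, 0.001, -0.124, -0.017, 0.664, -0.3], [0.004, -0.003, 0.001, -0.124, -0.017, 0.664, -0.3], [0.004, -0.003, 0.001, -0.124, -0.017, 0.664, -0.3], [0, 0, 0, 0, 0, 0, -0.3], [0, 0, 0, 0, 0, 0, -0.3]]
  ]
}}

```text
clock: 11.58
tool_pos: [479.4, -243.9, 136.2]
orientation: [[-0.959, -0.227, -0.17], [-0.223, 0.974, -0.04], [0.175, 0.0, -0.985]]
ft_force: [-0.1, 0.1, -1.2]
grip_width: 0.554
finger_force: 35.0
```

```bash
python3 - <<'E'
from kin import *
W=[pour(MY,55,t,mill(-15,-18,92)) for t in(60,75,90,102)]
plan(W,sp=14,dg=3)
s=read_camera("scene");t=read_camera("top")
cv2.imwrite("pics/pre_pour.png",cv2.resize(np.hstack([s[200:400,150:350],t[130:330,310:510]]),None,fx=2,fy=2))
E
```

```text
t 11.58 pos [ 479.4 -243.9  136.2] q [ -29.    3.  109.   -7.   75. -130.] F [-0.1  0.1 -1.2] w 0.554
5 x [-0.0, 0.435, 0.001, -0.097, 0.007, -0.003] -> [ 488. -241.  134.]
6 x [-0.0, 0.364, -0.0, -0.04, -0.0, -0.136] -> [ 501. -238.  145.]
6 x [0.0, 0.364, -0.0, -0.04, 0.0, -0.136] -> [ 515. -235.  153.]
4 x [-0.0, 0.436, 0.0, -0.049, -0.0, -0.163] -> [ 528. -232.  156.]
```

View pics/pre_pour.png

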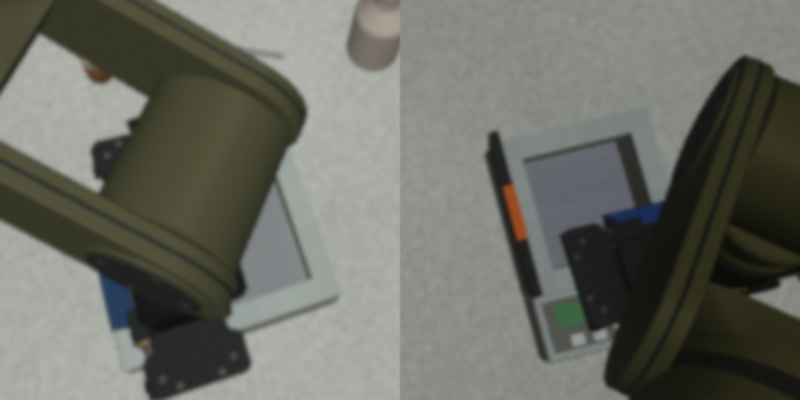

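The gripper's left end at (570,230) in the right half is clear of the lid at (510,215), and the cup's lip at (605,215) to (660,205) is over the well. I'll check the lip's left corner numerically before I tilt.

```bash
python3 - <<'E'
from kin import *
print(proj("top",[mill(-15,8.5,108),mill(-15,-18,108)]), "seen 412.5,237.5")
E
```

```text
[[409.22021855 237.42509063]
 [424.56597474 233.81134029]] seen 412.5,237.5
```

```bash
python3 - <<'E'
from kin import *
plan([pour(MY,55,t,mill(-13,-14,90)) for t in(60,75,90,103)],sp=14,dg=3)
E
```

```text
t 11.68 pos [ 480.4 -244.5  138.2] q [ -29.    3.  109.   -7.   75. -130.] F [ 0.7 -0.1 -2.3] w 0.559
6 x [-0.003, 0.366, -0.0, -0.099, 0.046, 0.026] -> [ 489. -237.  132.]
6 x [-0.0, 0.364, -0.0, -0.04, 0.0, -0.136] -> [ 502. -234.  143.]
6 x [0.0, 0.364, -0.0, -0.04, -0.0, -0.136] -> [ 516. -231.  151.]
5 x [-0.0, 0.378, 0.0, -0.042, -0.0, -0.141] -> [ 530. -227.  154.]
```

Request:
{"method": "carry_out", "body": {
  "rows": [
    [[-0.003, 0.366, 0, -0.099, 0.046, 0.026, -0.3], [-0.003, 0.366, 0, -0.099, 0.046, 0.026, -0.3], [-0.003, 0.366, 0, -0.099, 0.046, 0.026, -0.3], [-0.003, 0.366, 0, -0.099, 0.046, 0.026, -0.3], [-0.003, 0.366, 0, -0.099, 0.046, 0.026, -0.3], [-0.003, 0.366, 0, -0.099, 0.046, 0.026, -0.3], [0, 0, 0, 0, 0, 0, -0.3]]
  ]
}}

```text
clock: 12.27
tool_pos: [490.5, -236.2, 131.4]
orientation: [[-0.883, -0.227, -0.412], [-0.206, 0.974, -0.096], [0.423, 0.0, -0.906]]
ft_force: [-0.5, 0.2, -2.4]
grip_width: 0.557
finger_force: 35.0
```

Request:
{"method": "carry_out", "body": {
  "rows": [
    [[0, 0.364, 0, -0.04, 0, -0.136, -0.3], [0, 0.364, 0, -0.04, 0, -0.136, -0.3], [0, 0.364, 0, -0.04, 0, -0.136, -0.3], [0, 0.364, 0, -0.04, 0, -0.136, -0.3], [0, 0.364, 0, -0.04, 0, -0.136, -0.3], [0, 0.364, 0, -0.04, 0, -0.136, -0.3], [0, 0, 0, 0, 0, 0, -0.3], [0, 0, 0, 0, 0, 0, -0.3]]
  ]
}}

```text
clock: 12.93
tool_pos: [501.8, -233.8, 143.0]
orientation: [[-0.747, -0.226, -0.625], [-0.174, 0.974, -0.145], [0.642, -0.0, -0.767]]
ft_force: [-0.1, -0.0, -1.4]
grip_width: 0.558
finger_force: 35.0
```

Request:
{"method": "carry_out", "body": {
  "rows": [
    [[0, 0.364, 0, -0.04, 0, -0.136, -0.3], [0, 0.364, 0, -0.04, 0, -0.136, -0.3], [0, 0.364, 0, -0.04, 0, -0.136, -0.3], [0, 0.364, 0, -0.04, 0, -0.136, -0.3], [0, 0.364, 0, -0.04, 0, -0.136, -0.3], [0, 0.364, 0, -0.04, 0, -0.136, -0.3], [0, 0, 0, 0, 0, 0, -0.3], [0, 0, 0, 0, 0, 0, -0.3]]
  ]
}}

```text
clock: 13.6
tool_pos: [515.8, -230.4, 150.4]
orientation: [[-0.559, -0.226, -0.798], [-0.13, 0.974, -0.185], [0.819, 0.001, -0.574]]
ft_force: [0.7, -0.6, -2.5]
grip_width: 0.556
finger_force: 35.0
```

Request:
{"method": "carry_out", "body": {
  "rows": [
    [[0, 0.378, 0, -0.042, 0, -0.141, -0.3], [0, 0.378, 0, -0.042, 0, -0.141, -0.3], [0, 0.378, 0, -0.042, 0, -0.141, -0.3], [0, 0.378, 0, -0.042, 0, -0.141, -0.3], [0, 0.378, 0, -0.042, 0, -0.141, -0.3], [0, 0, 0, 0, 0, 0, -0.3], [0, 0, 0, 0, 0, 0, -0.3], [0, 0, 0, 0, 0, 0, -0.3]]
  ]
}}

```text
clock: 14.27
tool_pos: [529.6, -227.3, 154.4]
orientation: [[-0.366, -0.226, -0.903], [-0.085, 0.974, -0.209], [0.927, 0.0, -0.376]]
ft_force: [0.3, -0.3, -1.7]
grip_width: 0.556
finger_force: 35.0
```

Request:
{"method": "carry_out", "body": {
  "rows": [
    [[0, 0, 0, 0, 0, 0, -0.3], [0, 0, 0, 0, 0, 0, -0.3], [0, 0, 0, 0, 0, 0, -0.3], [0, 0, 0, 0, 0, 0, -0.3], [0, 0, 0, 0, 0, 0, -0.3], [0, 0, 0, 0, 0, 0, -0.3], [0, 0, 0, 0, 0, 0, -0.3], [0, 0, 0, 0, 0, 0, -0.3]]
  ]
}}

```text
clock: 14.93
tool_pos: [529.8, -226.9, 153.6]
orientation: [[-0.363, -0.226, -0.904], [-0.085, 0.974, -0.209], [0.928, 0.001, -0.373]]
ft_force: [-0.0, 0.6, -2.6]
grip_width: 0.557
finger_force: 35.0
```

```bash
python3 - <<'E'
from kin import *
# back: untilt keeping lip, then up, then out
W=[pour(MY,55,75,mill(-13,-14,95)),pour(MY,55,45,mill(-13,-14,100)),pour(MY,55,45,mill(-13,-16,262))]
check(W); plan(W,sp=16,dg=5)
E
```

```text
q [ -20.   20.   94.  -21.  100. -121.] bad 0.0
q [ -29.    3.  110.   -7.   75. -130.] bad 0.0
q [ -29.   -4.  101.   -7.   91. -132.] bad 0.0
t 14.93 pos [ 529.8 -226.9  153.6] q [ -16.   37.   81.  -32.  122. -121.] F [-0.   0.6 -2.6] w 0.557
6 x [0.001, -0.681, 0.001, 0.097, -0.004, 0.228] -> [ 502. -234.  148.]
6 x [0.0, -0.727, -0.0, 0.081, -0.0, 0.239] -> [ 481. -239.  128.]
10 x [0.0, 0.0, 0.0, 0.141, -0.01, -0.798] -> [ 481. -241.  290.]
```

Request:
{"method": "carry_out", "body": {
  "rows": [
    [[0, -0.681, 0, 0.097, 0, 0.228, -0.3], [0, -0.681, 0, 0.097, 0, 0.228, -0.3], [0, -0.681, 0, 0.097, 0, 0.228, -0.3], [0, -0.681, 0, 0.097, 0, 0.228, -0.3], [0, -0.681, 0, 0.097, 0, 0.228, -0.3], [0, -0.681, 0, 0.097, 0, 0.228, -0.3]]
  ]
}}

```text
clock: 15.43
tool_pos: [501.7, -233.5, 148.6]
orientation: [[-0.749, -0.226, -0.623], [-0.174, 0.974, -0.145], [0.639, -0.0, -0.769]]
ft_force: [-0.3, 0.2, -2.8]
grip_width: 0.555
finger_force: 35.0
```

Request:
{"method": "carry_out", "body": {
  "rows": [
    [[0, -0.727, 0, 0.081, 0, 0.239, -0.3], [0, -0.727, 0, 0.081, 0, 0.239, -0.3], [0, -0.727, 0, 0.081, 0, 0.239, -0.3], [0, -0.727, 0, 0.081, 0, 0.239, -0.3], [0, -0.727, 0, 0.081, 0, 0.239, -0.3], [0, -0.727, 0, 0.081, 0, 0.239, -0.3], [0, 0, 0, 0, 0, 0, -0.3]]
  ]
}}

```text
clock: 16.02
tool_pos: [477.7, -238.4, 127.3]
orientation: [[-0.96, -0.224, -0.17], [-0.221, 0.975, -0.038], [0.174, 0.001, -0.985]]
ft_force: [0.3, -0.6, -2.5]
grip_width: 0.558
finger_force: 35.0
```

Request:
{"method": "carry_out", "body": {
  "rows": [
    [[0, 0, 0, 0.141, -0.01, -0.798, -0.3], [0, 0, 0, 0.141, -0.01, -0.798, -0.3], [0, 0, 0, 0.141, -0.01, -0.798, -0.3], [0, 0, 0, 0.141, -0.01, -0.798, -0.3], [0, 0, 0, 0.141, -0.01, -0.798, -0.3]]
  ]
}}

```text
clock: 16.43
tool_pos: [480.7, -239.2, 209.4]
orientation: [[-0.959, -0.226, -0.172], [-0.223, 0.974, -0.039], [0.176, 0.001, -0.984]]
ft_force: [0.1, 0.1, -2.1]
grip_width: 0.554
finger_force: 35.0
```

Request:
{"method": "carry_out", "body": {
  "rows": [
    [[0, 0, 0, 0.141, -0.01, -0.798, -0.3], [0, 0, 0, 0.141, -0.01, -0.798, -0.3], [0, 0, 0, 0.141, -0.01, -0.798, -0.3], [0, 0, 0, 0.141, -0.01, -0.798, -0.3], [0, 0, 0, 0.141, -0.01, -0.798, -0.3]]
  ]
}}

```text
clock: 16.85
tool_pos: [480.9, -240.2, 290.5]
orientation: [[-0.959, -0.226, -0.172], [-0.223, 0.974, -0.039], [0.176, 0.001, -0.984]]
ft_force: [-0.6, 0.3, -2.0]
grip_width: 0.551
finger_force: 35.0
```

```bash
python3 - <<'E'
from kin import *
W=[((460,-90,290),Rt(.1,90)),((470,0,200),Rt(0,75)),((510,110,115),Rt(-.1,58)),(CUP+[-5,1,70],Rt(CY,55)),(CUP+[-5,1,40],Rt(CY,55))]
check(W); plan(W,sp=17,dg=5)
E
```

```text
q [ -18.  -18.  113.    0.   86. -113.] bad 0.0
q [ -8. -26. 127.   2.  63. -98.] bad 0.0
q [ 11. -20. 135. -15.  35. -63.] bad 0.0
q [ 22.  -5. 128. -36.  32. -30.] bad 0.0
q [ 22.  -2. 129. -40.  29. -25.] bad 0.0
t 16.85 pos [ 480.9 -240.2  290.5] q [ -29.   -4.  101.   -7.   91. -132.] F [-0.6  0.3 -2. ] w 0.551
9 x [-0.01, -0.164, 0.118, -0.028, 0.843, -0.001] -> [460 -90 290]
6 x [0.018, -0.363, 0.138, -0.045, 0.747, 0.76] -> [470   0 200]
7 x [0.048, -0.353, 0.11, -0.004, 0.8, 0.658] -> [510 110 115]
5 x [0.094, -0.087, 0.143, -0.074, 0.801, 0.442] -> [551. 185.  82.]
2 x [0.0, 0.0, 0.0, 0.43, 0.0, 0.614] -> [551. 185.  52.]
```

Request:
{"method": "carry_out", "body": {
  "rows": [
    [[-0.01, -0.164, 0.118, -0.028, 0.843, 0, -0.3], [-0.01, -0.164, 0.118, -0.028, 0.843, 0, -0.3], [-0.01, -0.164, 0.118, -0.028, 0.843, 0, -0.3], [-0.01, -0.164, 0.118, -0.028, 0.843, 0, -0.3], [-0.01, -0.164, 0.118, -0.028, 0.843, 0, -0.3]]
  ]
}}

```text
clock: 17.27
tool_pos: [466.6, -156.4, 289.2]
orientation: [[-0.985, -0.155, -0.077], [-0.155, 0.988, -0.014], [0.078, -0.002, -0.997]]
ft_force: [-0.8, -0.1, -1.8]
grip_width: 0.554
finger_force: 35.0
```

Request:
{"method": "carry_out", "body": {
  "rows": [
    [[-0.01, -0.164, 0.118, -0.028, 0.843, 0, -0.3], [-0.01, -0.164, 0.118, -0.028, 0.843, 0, -0.3], [-0.01, -0.164, 0.118, -0.028, 0.843, 0, -0.3], [-0.01, -0.164, 0.118, -0.028, 0.843, 0, -0.3], [0, 0, 0, 0, 0, 0, -0.3], [0, 0, 0, 0, 0, 0, -0.3]]
  ]
}}

```text
clock: 17.77
tool_pos: [459.9, -89.8, 289.2]
orientation: [[-0.995, -0.102, 0.001], [-0.102, 0.995, -0.0], [-0.001, -0.001, -1.0]]
ft_force: [-0.0, -0.1, -1.4]
grip_width: 0.557
finger_force: 35.0
```

```bash
python3 - <<'E'
from kin import *
s=read_camera("scene")
cv2.imwrite("pics/after.png",np.hstack([tile(s,200,200,130,190,3),tile(s,130,130,130,190,3)])[:590])
plan([((470,0,200),Rt(0,75)),((510,110,115),Rt(-.1,58)),(CUP+[-5,1,70],Rt(CY,55))],sp=17,dg=5)
E
```

```text
t 17.82 pos [460.1 -90.2 289.1] q [ -18.  -18.  113.    0.   85. -113.] F [ 0.6 -0.5 -2.8] w 0.556
6 x [0.018, -0.362, 0.14, -0.045, 0.75, 0.752] -> [470   0 200]
7 x [0.048, -0.353, 0.11, -0.004, 0.8, 0.658] -> [510 110 115]
5 x [0.094, -0.087, 0.143, -0.074, 0.801, 0.442] -> [551. 185.  82.]
```

View pics/after.png

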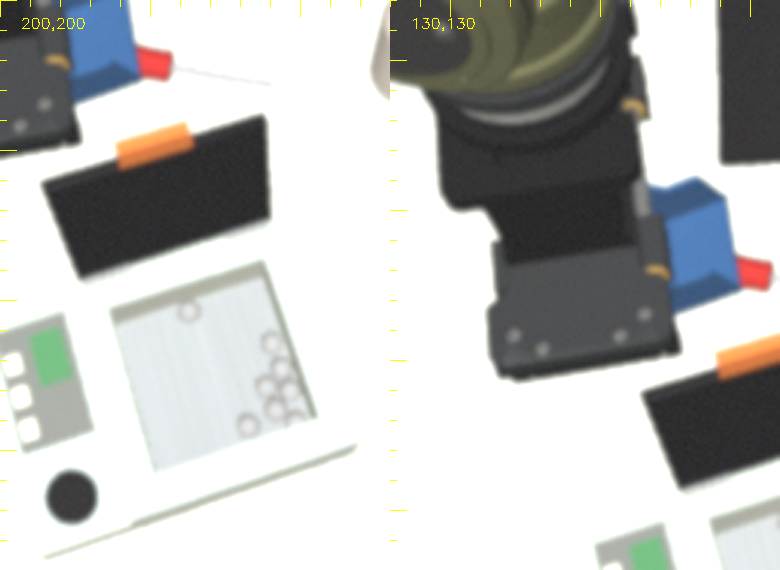

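The well holds the balls at (189,311), (271,343), (282,370), (266,387), (290,390), (276,409), (248,425) and a partly hidden one at (295,413). That makes eight, and none are on the bench. Next I'll return the cup to the foot.

Request:
{"method": "carry_out", "body": {
  "rows": [
    [[0.018, -0.362, 0.14, -0.045, 0.75, 0.752, -0.3], [0.018, -0.362, 0.14, -0.045, 0.75, 0.752, -0.3], [0.018, -0.362, 0.14, -0.045, 0.75, 0.752, -0.3], [0.018, -0.362, 0.14, -0.045, 0.75, 0.752, -0.3], [0.018, -0.362, 0.14, -0.045, 0.75, 0.752, -0.3], [0.018, -0.362, 0.14, -0.045, 0.75, 0.752, -0.3]]
  ]
}}

```text
clock: 18.32
tool_pos: [470.2, -0.1, 199.3]
orientation: [[-0.965, 0.003, 0.261], [0.003, 1.0, -0.001], [-0.261, 0.0, -0.965]]
ft_force: [0.2, 0.5, -1.1]
grip_width: 0.551
finger_force: 35.0
```

Request:
{"method": "carry_out", "body": {
  "rows": [
    [[0.048, -0.353, 0.11, -0.004, 0.8, 0.658, -0.3], [0.048, -0.353, 0.11, -0.004, 0.8, 0.658, -0.3], [0.048, -0.353, 0.11, -0.004, 0.8, 0.658, -0.3], [0.048, -0.353, 0.11, -0.004, 0.8, 0.658, -0.3], [0.048, -0.353, 0.11, -0.004, 0.8, 0.658, -0.3], [0.048, -0.353, 0.11, -0.004, 0.8, 0.658, -0.3], [0.048, -0.353, 0.11, -0.004, 0.8, 0.658, -0.3]]
  ]
}}

```text
clock: 18.9
tool_pos: [510.9, 110.2, 114.5]
orientation: [[-0.842, 0.103, 0.529], [0.087, 0.995, -0.055], [-0.532, 0.0, -0.847]]
ft_force: [0.9, -0.5, -2.2]
grip_width: 0.558
finger_force: 35.0
```

Request:
{"method": "carry_out", "body": {
  "rows": [
    [[0.094, -0.087, 0.143, -0.074, 0.801, 0.442, -0.3], [0.094, -0.087, 0.143, -0.074, 0.801, 0.442, -0.3], [0.094, -0.087, 0.143, -0.074, 0.801, 0.442, -0.3], [0.094, -0.087, 0.143, -0.074, 0.801, 0.442, -0.3], [0.094, -0.087, 0.143, -0.074, 0.801, 0.442, -0.3], [0, 0, 0, 0, 0, 0, -0.3], [0, 0, 0, 0, 0, 0, -0.3]]
  ]
}}

```text
clock: 19.48
tool_pos: [552.1, 185.0, 81.2]
orientation: [[-0.803, 0.202, 0.561], [0.165, 0.979, -0.117], [-0.573, -0.001, -0.82]]
ft_force: [-0.4, -0.2, -2.3]
grip_width: 0.555
finger_force: 35.0
```

```bash
python3 - <<'E'
from kin import *
plan([(CUP+[-5,1,43],Rt(CY,55)),(CUP+[-5,1,37],Rt(CY,55))],sp=5,dg=5)
E
```

```text
t 19.48 pos [552.1 185.   81.2] q [ 22.  -5. 128. -36.  32. -30.] F [-0.4 -0.2 -2.3] w 0.555
5 x [-0.003, -0.001, 0.0, 0.157, -0.001, 0.21] -> [551. 185.  55.]
1 x [0.0, 0.0, 0.0, 0.172, 0.0, 0.246] -> [551. 185.  49.]
```

Request:
{"method": "carry_out", "body": {
  "rows": [
    [[-0.003, 0, 0, 0.157, 0, 0.21, -0.3], [-0.003, 0, 0, 0.157, 0, 0.21, -0.3], [-0.003, 0, 0, 0.157, 0, 0.21, -0.3], [-0.003, 0, 0, 0.157, 0, 0.21, -0.3], [-0.003, 0, 0, 0.157, 0, 0.21, -0.3], [0, 0, 0, 0.06, 0, 0.09, -0.3], [0, 0, 0, 0.06, 0, 0.09, -0.3], [0, 0, 0, 0, 0, 0, -0.3]]
  ]
}}

```text
clock: 20.15
tool_pos: [551.0, 185.1, 51.2]
orientation: [[-0.802, 0.202, 0.563], [0.167, 0.979, -0.114], [-0.574, 0.002, -0.819]]
ft_force: [-0.0, 0.3, -1.7]
grip_width: 0.557
finger_force: 35.0
```

Request:
{"method": "carry_out", "body": {
  "rows": [
    [[0, 0, 0, 0.03, 0, 0.045, -0.3], [0, 0, 0, 0.03, 0, 0.045, -0.3], [0, 0, 0, 0, 0, 0, -0.3], [0, 0, 0, 0, 0, 0, -0.3]]
  ]
}}

```text
clock: 20.48
tool_pos: [551.9, 185.5, 50.2]
orientation: [[-0.801, 0.202, 0.564], [0.167, 0.979, -0.113], [-0.576, 0.003, -0.818]]
ft_force: [-0.5, -0.3, 0.4]
grip_width: 0.559
finger_force: 35.0
```

Contact has been made, because the carried weight is now off the wrist. I'll release and back straight out along the tool axis.

Request:
{"method": "carry_out", "body": {
  "rows": [
    [[0, 0, 0, 0, 0, 0, 0.3], [0, 0, 0, 0, 0, 0, 0.6], [0, 0, 0, 0, 0, 0, 1], [0, 0, 0, 0, 0, 0, 1], [0, 0, 0, 0, 0, 0, 1], [0, 0, 0, 0, 0, 0, 1], [0, 0, 0, 0, 0, 0, 1]]
  ]
}}

```text
clock: 21.07
tool_pos: [551.4, 185.3, 49.6]
orientation: [[-0.801, 0.202, 0.563], [0.167, 0.979, -0.114], [-0.575, 0.003, -0.818]]
ft_force: [-0.2, 0.0, -0.1]
grip_width: 0.975
finger_force: 0.0
```

Request:
{"method": "carry_out", "body": {
  "rows": [
    [[0, 0, 0, 0, 0, -0.3, 1], [0, 0, 0, 0, 0, -0.6, 1], [0, 0, 0, 0, 0, -0.6, 1], [0, 0, 0, 0, 0, -0.6, 1], [0, 0, 0, 0, 0, -0.6, 1], [0, 0, 0, 0, 0, -0.6, 1], [0, 0, 0, 0, 0, -0.6, 1], [0, 0, 0, 0, 0, -0.6, 1]]
  ]
}}

```text
clock: 21.73
tool_pos: [500.1, 195.6, 124.0]
orientation: [[-0.801, 0.202, 0.564], [0.167, 0.979, -0.113], [-0.575, 0.003, -0.818]]
ft_force: [-0.3, -0.0, -0.2]
grip_width: 1.004
finger_force: 0.0
```

```bash
python3 - <<'E'
from kin import *
s=read_camera("scene")
cv2.imwrite("pics/placed.png",tile(s,200,110,140,130,4))
D=Rt(MY,90)
W=[((450,120,290),Rt(0,80)),(mill(0,150,290),D),(mill(0,150,180),D),(mill(0,100,180),D)]
check(W); plan(W,sp=17,dg=5)
E
```

```text
q [  9. -25. 118.  -2.  77. -81.] bad 0.0
q [ -13.  -12.  107.    0.   84. -116.] bad 0.0
q [ -13.   -8.  114.    0.   73. -116.] bad 0.0
q [ -18.   -5.  112.   -0.   73. -121.] bad 0.0
t 21.78 pos [500.5 196.4 126.2] q [ 26. -15. 132. -33.  39. -31.] F [1.3 1.5 0.9] w 0.999
10 x [-0.061, 0.366, -0.159, -0.141, -0.418, -0.838] -> [450 120 290]
11 x [-0.015, 0.132, -0.172, -0.2, -0.858, 0.022] -> [513. -63. 290.]
7 x [0.0, 0.0, 0.0, 0.0, 0.0, 0.786] -> [513. -63. 180.]
3 x [0.0, 0.0, 0.0, 0.0, -0.833, -0.0] -> [ 525. -112.  180.]
```

View pics/placed.png

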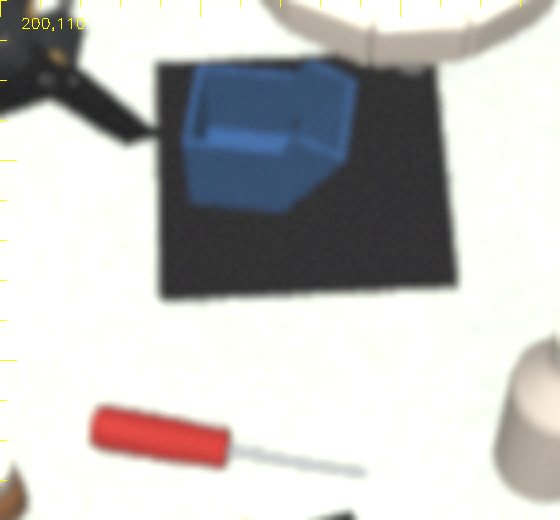

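The cup stands upright and empty on the foot, with its body around px (270,140) of the crop. The screwdriver and bottle are unmoved. Next is the lid, pushed from behind with closed fingers.

Request:
{"method": "carry_out", "body": {
  "rows": [
    [[-0.061, 0.366, -0.159, -0.141, -0.418, -0.838, 1], [-0.061, 0.366, -0.159, -0.141, -0.418, -0.838, 1], [-0.061, 0.366, -0.159, -0.141, -0.418, -0.838, 1], [-0.061, 0.366, -0.159, -0.141, -0.418, -0.838, 1], [-0.061, 0.366, -0.159, -0.141, -0.418, -0.838, 1]]
  ]
}}

```text
clock: 22.2
tool_pos: [464.0, 159.5, 203.6]
orientation: [[-0.921, 0.1, 0.378], [0.089, 0.995, -0.048], [-0.38, -0.01, -0.925]]
ft_force: [-0.3, 0.4, 0.1]
grip_width: 0.996
finger_force: 0.0
```

Request:
{"method": "carry_out", "body": {
  "rows": [
    [[-0.061, 0.366, -0.159, -0.141, -0.418, -0.838, -1], [-0.061, 0.366, -0.159, -0.141, -0.418, -0.838, -1], [-0.061, 0.366, -0.159, -0.141, -0.418, -0.838, -1], [-0.061, 0.366, -0.159, -0.141, -0.418, -0.838, -1], [-0.061, 0.366, -0.159, -0.141, -0.418, -0.838, -1]]
  ]
}}

```text
clock: 22.62
tool_pos: [450.3, 119.1, 288.3]
orientation: [[-0.986, -0.001, 0.169], [-0.001, 1.0, -0.002], [-0.169, -0.002, -0.986]]
ft_force: [-0.0, 0.4, 0.3]
grip_width: 0.708
finger_force: 0.0
```

Request:
{"method": "carry_out", "body": {
  "rows": [
    [[-0.015, 0.132, -0.172, -0.2, -0.858, 0.022, -1], [-0.015, 0.132, -0.172, -0.2, -0.858, 0.022, -1], [-0.015, 0.132, -0.172, -0.2, -0.858, 0.022, -1], [-0.015, 0.132, -0.172, -0.2, -0.858, 0.022, -1], [-0.015, 0.132, -0.172, -0.2, -0.858, 0.022, -1], [-0.015, 0.132, -0.172, -0.2, -0.858, 0.022, -1]]
  ]
}}

```text
clock: 23.12
tool_pos: [480.1, 17.1, 288.2]
orientation: [[-0.989, -0.124, 0.076], [-0.124, 0.992, 0.003], [-0.075, -0.007, -0.997]]
ft_force: [-0.0, -0.1, 0.2]
grip_width: 0.284
finger_force: 0.0
```

Request:
{"method": "carry_out", "body": {
  "rows": [
    [[-0.015, 0.132, -0.172, -0.2, -0.858, 0.022, -1], [-0.015, 0.132, -0.172, -0.2, -0.858, 0.022, -1], [-0.015, 0.132, -0.172, -0.2, -0.858, 0.022, -1], [-0.015, 0.132, -0.172, -0.2, -0.858, 0.022, -1], [-0.015, 0.132, -0.172, -0.2, -0.858, 0.022, -1], [0, 0, 0, 0, 0, 0, -1], [0, 0, 0, 0, 0, 0, -1]]
  ]
}}

```text
clock: 23.7
tool_pos: [513.9, -63.6, 287.0]
orientation: [[-0.975, -0.223, -0.004], [-0.223, 0.975, -0.002], [0.004, -0.001, -1.0]]
ft_force: [-0.1, 0.9, 0.1]
grip_width: 0.006
finger_force: 0.0
```

```bash
python3 - <<'E'
from kin import *
D=Rt(MY,90)
def lid(th,r=95):
    t=np.radians(th); return mill(0,70-r*np.cos(t)+8*np.sin(t)+12,70+r*np.sin(t)+8*np.cos(t)+19),D
W=[(mill(0,150,184),D),(mill(0,124,184),D),lid(90)]+[lid(t) for t in(75,60,45,30,20,10,0)]
check(W); plan(W,sp=10,dg=5)
E
```

```text
q [ -13.   -8.  114.    0.   74. -116.] bad 0.0
q [ -15.   -7.  113.    0.   73. -119.] bad 0.0
q [ -19.   -5.  111.    0.   73. -122.] bad 0.0
q [ -21.   -3.  110.    0.   73. -124.] bad 0.0
q [ -23.   -1.  109.    0.   72. -126.] bad 0.0
q [ -25.    1.  108.    0.   71. -128.] bad 0.0
q [ -26.    3.  108.    0.   69. -129.] bad 0.0
q [ -26.    4.  108.    0.   68. -130.] bad 0.0
q [ -27.    6.  108.    0.   66. -130.] bad 0.0
q [ -27.    7.  108.    0.   65. -130.] bad 0.0
t 23.7 pos [513.9 -63.6 287. ] q [ -13.  -11.  107.   -0.   84. -116.] F [-0.1  0.9  0.1] w 0.006
11 x [-0.001, -0.003, -0.002, 0.001, 0.004, 0.468] -> [513. -63. 184.]
3 x [0.0, 0.0, 0.0, -0.0, -0.433, 0.0] -> [519. -88. 184.]
4 x [0.0, 0.0, 0.0, 0.0, -0.425, -0.0] -> [ 527. -121.  184.]
3 x [0.0, 0.0, 0.0, -0.0, -0.414, 0.019] -> [ 532. -146.  183.]
3 x [0.0, 0.0, 0.0, 0.0, -0.395, 0.126] -> [ 538. -169.  175.]
3 x [0.0, 0.0, 0.0, -0.0, -0.349, 0.224] -> [ 543. -189.  162.]
2 x [0.0, 0.0, 0.0, 0.0, -0.419, 0.46] -> [ 546. -205.  143.]
2 x [0.0, 0.0, 0.0, -0.0, -0.207, 0.36] -> [ 548. -213.  129.]
2 x [0.0, 0.0, 0.0, 0.0, -0.141, 0.391] -> [ 549. -219.  113.]
2 x [0.0, 0.0, 0.0, -0.0, -0.071, 0.409] -> [ 550. -222.   97.]
```

Request:
{"method": "carry_out", "body": {
  "rows": [
    [[0, -0.004, 0, 0, 0, 0.73, -1], [0, -0.004, 0, 0, 0, 0.73, -1], [0, -0.004, 0, 0, 0, 0.73, -1], [0, -0.004, 0, 0, 0, 0.73, -1], [0, -0.004, 0, 0, 0, 0.73, -1], [0, -0.004, 0, 0, 0, 0.73, -1], [0, -0.004, 0, 0, 0, 0.73, -1]]
  ]
}}

```text
clock: 24.28
tool_pos: [513.2, -62.4, 184.8]
orientation: [[-0.974, -0.226, 0.001], [-0.226, 0.974, -0.001], [-0.0, -0.001, -1.0]]
ft_force: [-0.6, 0.1, 0.0]
grip_width: 0.007
finger_force: 0.0
```

Request:
{"method": "carry_out", "body": {
  "rows": [
    [[0, 0, 0, 0, -0.433, 0, -1], [0, 0, 0, 0, -0.433, 0, -1], [0, 0, 0, 0, -0.433, 0, -1], [0, 0, 0, 0, -0.425, 0, -1]]
  ]
}}

```text
clock: 24.62
tool_pos: [522.3, -98.2, 187.0]
orientation: [[-0.974, -0.225, 0.002], [-0.225, 0.974, -0.002], [-0.002, -0.003, -1.0]]
ft_force: [0.5, -0.4, 1.0]
grip_width: 0.004
finger_force: 0.0
```

Request:
{"method": "carry_out", "body": {
  "rows": [
    [[0, 0, 0, 0, -0.425, 0, -1], [0, 0, 0, 0, -0.425, 0, -1], [0, 0, 0, 0, -0.425, 0, -1]]
  ]
}}

```text
clock: 24.87
tool_pos: [527.8, -123.0, 186.3]
orientation: [[-0.974, -0.225, 0.001], [-0.225, 0.974, -0.002], [-0.001, -0.002, -1.0]]
ft_force: [-0.8, 1.2, 0.4]
grip_width: 0.005
finger_force: 0.7
```

Request:
{"method": "carry_out", "body": {
  "rows": [
    [[0, 0, 0, 0, -0.414, 0.019, -1], [0, 0, 0, 0, -0.414, 0.019, -1], [0, 0, 0, 0, -0.414, 0.019, -1]]
  ]
}}

```text
clock: 25.12
tool_pos: [533.0, -146.8, 184.2]
orientation: [[-0.974, -0.225, 0.0], [-0.225, 0.974, -0.001], [-0.0, -0.001, -1.0]]
ft_force: [0.8, 2.5, -0.4]
grip_width: 0.007
finger_force: 0.8
```

Request:
{"method": "carry_out", "body": {
  "rows": [
    [[0, 0, 0, 0, -0.395, 0.13, -1], [0, 0, 0, 0, -0.395, 0.13, -1], [0, 0, 0, 0, -0.395, 0.13, -1], [0, 0, 0, 0, -0.35, 0.224, -1], [0, 0, 0, 0, -0.35, 0.224, -1], [0, 0, 0, 0, -0.35, 0.224, -1]]
  ]
}}

```text
clock: 25.62
tool_pos: [543.0, -190.4, 162.5]
orientation: [[-0.974, -0.225, -0.0], [-0.225, 0.974, -0.002], [0.0, -0.002, -1.0]]
ft_force: [0.8, 0.8, 0.2]
grip_width: 0.007
finger_force: 0.7
```

Request:
{"method": "carry_out", "body": {
  "rows": [
    [[0, 0, 0, 0, -0.28, 0.31, -1], [0, 0, 0, 0, -0.28, 0.31, -1], [0, 0, 0, 0, -0.28, 0.31, -1], [0, 0, 0, 0, -0.14, 0.24, -1], [0, 0, 0, 0, -0.14, 0.24, -1], [0, 0, 0, 0, -0.14, 0.24, -1]]
  ]
}}

```text
clock: 26.12
tool_pos: [548.3, -214.6, 129.5]
orientation: [[-0.974, -0.225, -0.001], [-0.225, 0.974, -0.002], [0.001, -0.001, -1.0]]
ft_force: [0.4, -0.1, 0.9]
grip_width: 0.004
finger_force: 0.5
```

Request:
{"method": "carry_out", "body": {
  "rows": [
    [[0, 0, 0, 0, -0.1, 0.26, -1], [0, 0, 0, 0, -0.1, 0.26, -1], [0, 0, 0, 0, -0.1, 0.26, -1]]
  ]
}}

```text
clock: 26.37
tool_pos: [549.8, -220.3, 114.0]
orientation: [[-0.974, -0.225, -0.0], [-0.225, 0.974, -0.001], [0.001, -0.001, -1.0]]
ft_force: [0.5, 0.0, 1.6]
grip_width: 0.006
finger_force: 0.5
```

```bash
python3 - <<'E'
from kin import *
D=Rt(MY,90); plan([(mill(0,-20,104),D),(mill(0,-20,97),D)],sp=5)
E
```

```text
t 26.37 pos [ 549.8 -220.3  114. ] q [ -27.    6.  108.   -0.   66. -130.] F [0.5 0.  1.6] w 0.006
3 x [-0.004, -0.002, -0.002, -0.001, -0.141, 0.168] -> [ 552. -228.  104.]
2 x [0.0, 0.0, 0.0, 0.0, 0.0, 0.175] -> [ 552. -228.   97.]
```

Request:
{"method": "carry_out", "body": {
  "rows": [
    [[0, 0, 0, 0, -0.141, 0.168, -1], [0, 0, 0, 0, -0.141, 0.168, -1], [0, 0, 0, 0, -0.141, 0.168, -1], [0, 0, 0, 0, 0, 0.175, -1], [0, 0, 0, 0, 0, 0.175, -1], [0, 0, 0, 0, 0, 0, -1], [0, 0, 0, 0, 0, 0, -1]]
  ]
}}

```text
clock: 26.95
tool_pos: [551.7, -228.4, 97.3]
orientation: [[-0.974, -0.225, -0.0], [-0.225, 0.974, -0.002], [0.0, -0.001, -1.0]]
ft_force: [0.1, 0.3, -0.2]
grip_width: 0.006
finger_force: 0.0
```

Request:
{"method": "carry_out", "body": {
  "rows": [
    [[0, 0, 0, 0, 0, 0.05, -1], [0, 0, 0, 0, 0, 0.05, -1], [0, 0, 0, 0, 0, 0, -1]]
  ]
}}

```text
clock: 27.2
tool_pos: [551.8, -228.4, 97.2]
orientation: [[-0.974, -0.225, -0.0], [-0.225, 0.974, -0.002], [0.001, -0.001, -1.0]]
ft_force: [-4.8, 1.8, 9.2]
grip_width: 0.002
finger_force: 4.4
```

Request:
{"method": "carry_out", "body": {
  "rows": [
    [[0, 0, 0, 0, 0, 0.05, -1], [0, 0, 0, 0, 0, 0.05, -1], [0, 0, 0, 0, 0, 0, -1], [0, 0, 0, 0, 0, 0, -1]]
  ]
}}

```text
clock: 27.53
tool_pos: [551.9, -228.4, 97.0]
orientation: [[-0.974, -0.225, -0.001], [-0.225, 0.974, -0.001], [0.001, -0.001, -1.0]]
ft_force: [-8.1, 4.1, 16.7]
grip_width: 0.001
finger_force: 8.6
```

Request:
{"method": "carry_out", "body": {
  "rows": [
    [[0, 0, 0, 0, 0, -0.3, -1], [0, 0, 0, 0, 0, -0.8, -1], [0, 0, 0, 0, 0, -0.9, -1], [0, 0, 0, 0, 0, -0.9, -1], [0, 0, 0, 0, 0, -0.9, -1], [0, 0, 0, 0, 0, -0.9, -1], [0, 0, 0, 0, 0, -0.9, -1], [0, 0, 0, 0, 0, -0.9, -1]]
  ]
}}

```text
clock: 28.2
tool_pos: [551.6, -228.0, 224.1]
orientation: [[-0.974, -0.225, -0.0], [-0.225, 0.974, -0.001], [0.001, -0.001, -1.0]]
ft_force: [-0.3, 0.1, 0.2]
grip_width: 0.007
finger_force: 0.0
```

Request:
{"method": "carry_out", "body": {
  "rows": [
    [[0, 0, 0, 0.9, 0, -0.9, -1], [0, 0, 0, 0.9, 0, -0.9, -1], [0, 0, 0, 0.9, 0, -0.9, -1], [0, 0, 0, 0.9, 0, -0.3, -1], [0, 0, 0, 0.9, 0, 0, -1], [0, 0, 0, 0.9, 0, 0, -1], [0, 0, 0, 0, 0, 0, -1], [0, 0, 0, 0, 0, 0, -1]]
  ]
}}

```text
clock: 28.87
tool_pos: [446.2, -252.5, 283.5]
orientation: [[-0.975, -0.224, 0.001], [-0.224, 0.975, -0.002], [-0.0, -0.002, -1.0]]
ft_force: [-0.4, 0.0, -0.0]
grip_width: 0.008
finger_force: 0.0
```

```bash
python3 - <<'E'
from kin import *
s=read_camera("scene");t=read_camera("top")
cv2.imwrite("pics/end.png",np.hstack([s,t])[:, :][::1, ::1] if 0 else np.vstack([cv2.resize(np.hstack([s[100:400,130:390],t[100:400,110:500]]),None,fx=1.2,fy=1.2)]))
print(proj("scene",[mill(-63,-60,78),mill(63,-60,78),mill(63,70,78),mill(0,-75,74)]).round(),proj("scene",[mill(-63,-60,83)]).round())
E
```

```text
[[245. 366.]
 [315. 343.]
 [291. 273.]
 [283. 363.]] [[245. 366.]]
```

View pics/end.png

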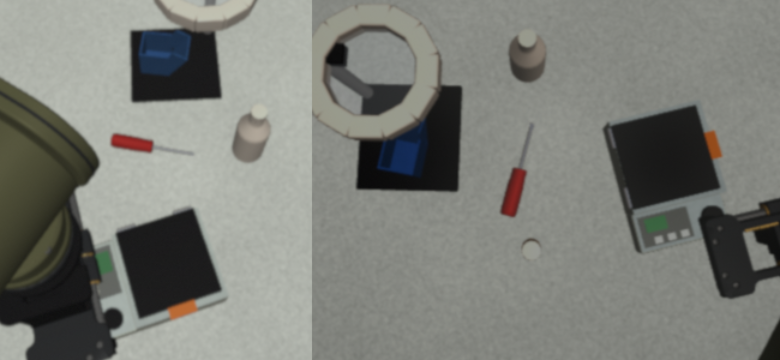

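The lid lies flat: its corner is at px (314,342), against (315,343) predicted for fully shut. The cup is upright and empty, and the bystanders have not moved.

```bash
python3 -c "
from station import bot
print(bot.finish_job())"
```

```text
the job is handed in; nothing more can be done
None
```

I poured all eight balls into the mill's well and shut the lid fully, left the empty cup upright on the lamp's foot with the wash bottle, vial and screwdriver undisturbed, and handed the job in at about 29 s.

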